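# Index the rosette to the pointer and dot-punch its last centre

### The job

Bring the rosette's last undotted centre (the red pencilled cross and circle) round to the brass pointer: squeeze the two red tabs of the turntable's hub together with the fingers, turn by them, and let them spring fully out so that the table is locked there. Then take the red-handled dot punch from the rack, press it with a firm, even push of about 10 to 30 newtons, square to the tilted wood, inside the pencilled circle for about half a second, and lift it straight off without sliding. Stand the punch back upright in its rack hole, touching the wood nowhere else with it, and leave the stand's tilt, the gouges and the other things on the bench as they are.

Things in the scene. Friction and masses are not known exactly. Their poses are not given: they have to be found in the camera images.
- rosette: round pale-wood blank, 240 mm diameter, 18 mm thick, on the tilted turntable of a dark green iron stand. Origin: centre of its top face, on the turning axis; z is the face's outward normal, leaning 21 to 30 degrees from vertical towards the robot; the red cross is 100 mm along -x. Carved petals stand 7 mm proud of the face up to 85 mm from the axis; the border beyond is flat, with dark dots
- hub (a point): point on the turning axis at the middle of the two red release tabs, 34 mm above the rosette's face; axes as the rosette's. A tab stands on its +y and its -y side: flat plates square to y, 30 mm wide (x), 36 mm tall (z), 6 mm thick, 56 mm over their outer faces when free, 36 mm when squeezed home. Between them a black core 36 mm (x) by 21 mm (y), its top 22 mm above this point
- turntable (a joint): turning angle of turntable, hub, tabs and rosette together, rad, positive counter-clockwise seen from above the face; 0 when the cross stands at the brass pointer. Locked every 15 degrees (2 degrees of play either way) unless both tabs are squeezed, and then nearly free (0.04 N m). It starts about 28 to 80 degrees on the positive side
- tab_left (a joint): travel of the tab on the hub's +y side, m: 0 sprung out, 0.010 squeezed home towards the axis. Spring 5 N at first, 12 N when home. Its lock pin is clear of the index ring once it is in by 5 mm; about 4.5 mm with nobody touching it means that it rides on a tooth and is not locked
- tab_right (a joint): the same for the tab on the hub's -y side
- cross (a point): centre of the red pencilled cross, inside a red circle 13 mm across, on the face of the rosette; axes as the rosette's (z out of the face)
- pointer (a point): tip of the fixed brass pointer at the low edge of the tilted cradle, nearest the robot, just outside the rosette's rim
- punch: dot punch, about 110 g: red handle 22 mm diameter from 6 to 78 mm above the origin (domed top at 86 mm), brass bolster 28 mm diameter from 0 to 6 mm, below it a steel shank 10 mm diameter, tapering to a 3 mm tip 55 mm below the origin. Origin: centre of the bolster's underside, which rests on the rack's top; z runs up the handle. It stands in any of the four holes, gouges in the others
- punch_tip (a point): centre of the punch's working tip, 55 mm below the punch's origin
- rack: fixed wooden bench rack, 235 mm (x) by 62 mm (y), top face 85 mm high, 18 mm thick, open below. Origin: centre of its underside. Four through holes of 18 mm diameter in a row along its x axis at -75, -25, 25 and 75 mm
- gouge_a: loose brown-handled gouge standing in the rack, handle 27 mm diameter, reaching 84 mm above the rack's top; origin at the underside of its bolster on the rack's top. Leave it
- gouge_b: the same with a light handle 26 mm diameter, 76 mm tall. Leave it
- gouge_c: the same with a dark handle 25 mm diameter, 81 mm tall. Leave it
- mallet: loose round carver's mallet standing on its head, 86 mm diameter, 216 mm tall, origin under its centre. Leave it
- glue_bottle: loose yellow glue bottle, 56 mm diameter, 150 mm tall, origin under its centre. Leave it
- dust_brush: loose brush lying on the bench along its x axis, 200 mm long, about 30 mm high. Leave it
- sanding_block: loose cork sanding block 100 x 62 x 30 mm. Leave it
- offcut: loose offcut of pale wood 90 x 50 x 35 mm. Leave it
Not all that is in view belongs to the job. What is shaped like the punch but pink is not meant.

How it is judged:
By the outcome, as a careful person would: the job done as asked, in the order asked, and still so for the second after the job is handed in, with the robot touching nothing.
It also fails if it takes over 72 s, if anything falls off the work surface, if the arm or the gripper's body presses on something with over 40 N, if the wrist force passes 120 N, or if a joint passes its speed limit or range.

### The arm

A 6-joint arm with a two-finger parallel gripper is mounted at the origin on the work surface. World frame = base frame: x ahead of the robot, y to its left, z up, the work surface at z = 0. Lengths are in m, angles in degrees, forces in N, time in s.
With the tool pointing down it reaches from about 0.325 to 0.775 m from the base axis. Payload 9.3 kg.
Tool frame: the origin (TCP) lies on the centre line of the jaws, within the pads' length; the fingertips stand 8 mm ahead of it and the grasp point (between the pads) lies 11 mm behind it; z points along the fingers, y is the direction in which the jaws open and shut (so a half turn about z gives the same grasp; the last joint's range is limited). The gripper opens to 85 mm and grips with 20 to 120 N. Pads are 22 mm wide; open, the fingers measure 114 mm over their backs; the gripper's body (76 mm by 85 mm) begins 54 mm behind the grasp point. The pads swing forward as they close: fully open they stand 13 mm farther back than shut.
Start: joints at [63.449, 14.817, 1.232, 76.415, 0, 81.257], TCP at [0.168, 0.524, 0.239] pointing down, gripper open.
Joint ranges: [-174.27, 174.27], [-52.1, 104.24], [-59.71, 78.15], [-110.17, 111.67], [-87.03, 83.33], [-180, 180]. Speed limits (degrees/s): [127.2, 127.2, 159.86, 180, 180, 180].

### API

Orientations are given as a 3x3 rotation matrix whose columns are the frame's x, y, z axes.
In Python, from station import env gives the robot as it stands. The module is installed in compiled form; this text tells all that it offers.
- The arm moves only by the tool drive_tool, never from a script. Its argument "steps" is a list of rows, each a list of 3 entries, a list of its own where there are three numbers: the opening in per cent of the stroke, from 0 (shut) to 100 (fully open), then the shift along the tool's x, y, z in units of 30 mm (1.0 is 30 mm), then the turn about the tool's z in units of 5 degrees (1.0 is 5 degrees). A call has 1 to 12 rows; each row is the pose to reach, as a shift and turn from the pose measured when the call began, along the tool's axes at that moment; what a row does not reach only later rows make up. A row lasts 1/12 s, in which the tool goes at most 41.7 mm and 7.16 degrees, less where a joint would pass 70% of its speed; a pose out of reach is approached as far as the arm can. A call with a gripper value outside its range is refused whole. The fingers move at their own pace and stop on an object; the grip force is fixed at half the most. Time passes only in rows, so rows that repeat a pose let the fingers close. It gives the time, the measured TCP pose, the force and the opening at its end, in the units of the state.
- env.sense(): the state, without advancing time (a new reading comes with each control period).
- env.read_camera(name): name is "side" or "top"; returns the picture (480x640x3 uint8, red, green, blue); there is no depth.
- env.camera_model(name): a dict with "vertical_fov" (degrees; the focal length in pixels is half the picture's height over the tangent of half this angle, whatever the lens; pixels are square), "cx", "cy" (the principal point, pixels), "rvec" (rotation vector, rad) and "tvec" (3), from world to camera coordinates, as OpenCV has them. Camera axes: x right, y down, z forward; pixel columns grow to the right and rows downward; lengths in m; the calibration is good to about 2 mm. A picture is of the moment at which its call begins. camera_model takes no time and is no camera call.
- env.finish_job(): hands the job in, once; it reports no verdict.
Trained networks look in the newest picture that a camera, given by its name, has taken for a name from the list of things; names that differ only in an ending like _2 or _b are one class to them, and where a whole thing is asked for, a point or a joint stands for the part that bears it (a point fixed in the world has none). Each returns a list of dicts, best first, with "conf" (0 to 1); they miss things now and then, are a little off and sometimes report something else, mostly with a low value. They report only what shows in the picture. A call takes as long as a camera call. They do not tell look-alikes from the thing itself.
- env.search_frame(camera, target): "bbox" ([left, top, right, bottom] in pixels, round what is visible of it).
- env.cut_out(camera, target): "mask" (480x640 bool, what is visible of it) and "bbox" ([left, top, right, bottom] in pixels, round what is visible of it).
- env.spot_point(camera, target): "pixel" ([column, row] in pixels: a listed point, or the origin of a listed thing).
The state is a dict: "time": time; "joints": joint angles; "qd": joint speeds; "joint_torque": joint torques, N m; "eef_pos": TCP position; "ee_rot": TCP orientation; "contact_force": force on the tool from outside, world axes, zero at the start; "moment": the same for the moment, N m; "grip_width": finger opening in m.
Only numpy, scipy, OpenCV 4.12 (cv2) and the standard library are available. Lean on these libraries where they do the work, as an engineer would, in place of code of your own. Each camera call takes 0.05 s, during which the arm holds its last target. There are 200 camera calls.

## Working session

There is one attempt and no reset: what is moved stays moved. The work goes in short steps, Python scripts to look and compute and a tool call to move; the robot and the scene stay as the last step left them, time stands still between calls to the robot, and variables do not carry over. Pictures are saved under pics/ and viewed, about 8 in all and at most 12, crops included, and the job is handed in when it is done.

Besides the shell and the picture viewer there is one more tool, called after "Emit:" by a JSON object that holds its "fn" and its "kwargs". drive_tool: Moves the arm, as the interface text tells. Its arguments: {"type":"object","properties":{"steps":{"type":"array"}},"required":["steps"]}

```bash
mkdir -p pics; python3 - <<'E'
from station import env
import cv2,numpy as np
for c in("side","top"):
    im=env.read_camera(c); cv2.imwrite(f"pics/{c}0.png",im[:,:,::-1])
    m=env.camera_model(c); print(c,m, -cv2.Rodrigues(np.array(m["rvec"]))[0].T@np.array(m["tvec"]))
    for t in["hub","cross","pointer","punch","punch_tip","rack","rosette","gouge_a","mallet","glue_bottle"]:
        print(t,[(np.round(d["pixel"],1).tolist(),round(d["conf"],2)) for d in env.spot_point(c,t)[:5]])
s=env.sense();print(s["time"],s["eef_pos"],s["ee_rot"],s["grip_width"])
E
```

```text
side {'vertical_fov': 43.84945128737206, 'cx': 317.514985720932, 'cy': 248.03698509984596, 'rvec': array([ 2.01950434, -0.64492718,  0.39200817]), 'tvec': array([-0.4634536 ,  0.27807419,  1.25692196])} [-0.19167463 -1.03228288  0.87728001]
hub [([316.5, 198.3], 0.62)]
cross [([325.5, 233.0], 0.94)]
pointer []
punch [([341.8, 368.6], 0.84), ([362.2, 324.7], 0.76)]
punch_tip [([338.1, 390.2], 0.75)]
rack [([245.2, 291.3], 0.66)]
rosette [([322.2, 210.2], 0.67)]
gouge_a [([381.2, 319.4], 0.91), ([424.5, 308.6], 0.73), ([404.2, 314.5], 0.63)]
mallet [([251.0, 231.7], 0.6)]
glue_bottle [([282.8, 326.9], 0.88)]
top {'vertical_fov': 55.34503210595853, 'cx': 322.45158791434164, 'cy': 246.6370143216116, 'rvec': array([ 2.1556748 , -2.09809674,  0.17927417]), 'tvec': array([-0.0488786 ,  0.56610325,  1.02271209])} [ 0.3809612  -0.04307206  1.10535758]
hub []
cross [([335.5, 309.3], 0.43)]
pointer [([262.6, 261.6], 0.97)]
punch [([419.8, 343.8], 0.67), ([418.6, 270.7], 0.46)]
punch_tip [([436.9, 324.2], 0.6)]
rack [([421.6, 243.5], 0.73)]
rosette []
gouge_a [([435.4, 210.2], 0.66), ([425.8, 252.8], 0.59), ([430.6, 227.9], 0.58)]
mallet [([149.2, 229.3], 0.98)]
glue_bottle [([334.1, 308.0], 0.65)]
1.1 [0.16820123 0.52362974 0.23925655] [[-9.52083760e-01  3.05837399e-01 -1.70611646e-05]
 [ 3.05837399e-01  9.52083758e-01 -6.25436200e-05]
 [-2.88452037e-06 -6.47647070e-05 -9.99999998e-01]] 0.0853912037126479
```

View pics/side0.png

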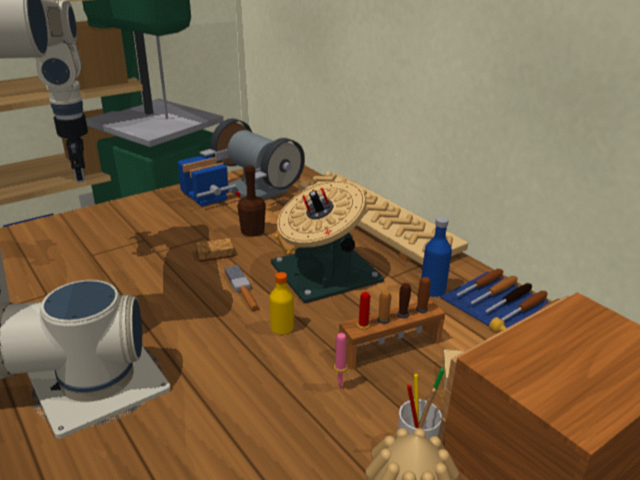

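View pics/top0.png

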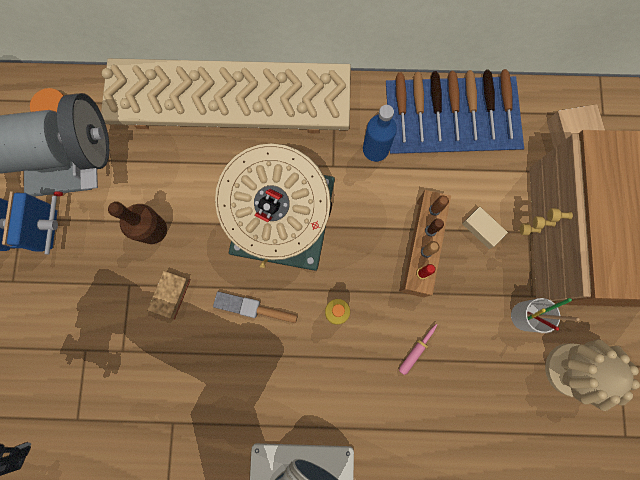

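Red-handled punch: upright in the rack's near hole, side (364,308) and top (427,271). The pink look-alike lies on the bench at side (341,358), top (419,345). The cross is at side (327,231), top (315,226), and the brass pointer at top (262,262). The networks' "cross" at top (335,309) is the glue bottle. Next I fit the poses.

```bash
cat > h.py <<'E'
from station import env
import cv2,numpy as np
from scipy.optimize import least_squares
from scipy.spatial.transform import Rotation as Ro
C={c:env.camera_model(c) for c in("side","top")}
def K(c):
    m=C[c];f=240/np.tan(np.radians(m["vertical_fov"]/2));return np.array([[f,0,m["cx"]],[0,f,m["cy"]],[0,0,1.]])
def proj(c,P): return cv2.projectPoints(np.asarray(P,float).reshape(-1,3),C[c]["rvec"],C[c]["tvec"],K(c),None)[0].reshape(-1,2)
def ray(c,uv):
    R=cv2.Rodrigues(C[c]["rvec"])[0];d=R.T@np.linalg.inv(K(c))@np.array([*uv,1.]);return -R.T@C[c]["tvec"],d/np.linalg.norm(d)
def atz(c,uv,z): o,d=ray(c,uv);return o+d*(z-o[2])/d[2]
def tri(us,ut):
    r=least_squares(lambda p:np.r_[(proj("side",p)-us).ravel(),(proj("top",p)-ut).ravel()],[.5,0,.2]);return r.x,np.sqrt(2*r.cost)
def frame(yaw,tilt): # theta=0 rosette frame: x uphill away from robot; z leans to -x
    return Ro.from_euler("zy",[yaw,-tilt]).as_matrix()
def snap(name=None,cams=("side","top")):
    o={}
    for c in cams:
        o[c]=env.read_camera(c)
        if name: cv2.imwrite(f"pics/{name}_{c}.png",o[c][:,:,::-1])
    return o
E
cat > fit.py <<'E'
from h import *
snap()
ims={}
for c in("side","top"):
    for t in("rosette","punch"):
        for d in env.cut_out(c,t)[:3]: 
            print(c,t,np.round(d["bbox"]),round(d["conf"],2),int(d["mask"].sum()))
            ims.setdefault((c,t),d["mask"])
np.savez("m.npz",**{c+t:m for (c,t),m in ims.items()})
im=snap()
for c in im:
    h=cv2.cvtColor(im[c],cv2.COLOR_RGB2HSV)
    m=(((h[...,0]<6)|(h[...,0]>174))&(h[...,1]>170)&(h[...,2]>90)).astype(np.uint8)
    n,l,st,ce=cv2.connectedComponentsWithStats(m)
    print(c,[(st[i].tolist(),np.round(ce[i],1).tolist()) for i in range(1,n) if st[i,4]>5])
E
python3 fit.py; python3 - <<'E'
import cv2,numpy as np
a=cv2.imread('pics/top0.png')[135:285,205:345];b=cv2.imread('pics/side0.png')[170:340,260:450]
a=cv2.resize(a,(392,420),interpolation=2);b=cv2.resize(b,(400,358),interpolation=2)
o=np.zeros((420,800,3),np.uint8);o[:,:392]=a;o[:358,400:]=b;cv2.imwrite('pics/crop1.png',o)
E
```

```text
side rosette [277. 180. 366. 250.] 0.56 3843
side punch [359. 291. 372. 330.] 0.91 406
side punch [269. 378. 337. 389.] 0.83 575
side punch [304. 198. 312. 211.] 0.28 35
top rosette [214. 143. 331. 258.] 0.71 9448
top punch [397. 326. 437. 376.] 0.91 458
top punch [416. 263. 432. 278.] 0.66 205
top punch [254. 210. 274. 219.] 0.27 100
side [([321, 188, 4, 7, 13], [322.5, 191.2]), ([236, 192, 4, 5, 13], [237.6, 193.8]), ([303, 196, 4, 7, 14], [304.2, 198.9]), ([359, 292, 11, 34, 282], [363.7, 308.2]), ([407, 385, 10, 43, 120], [412.0, 404.0])]
top [([266, 189, 16, 11, 80], [273.4, 193.6]), ([54, 192, 8, 4, 28], [57.8, 193.3]), ([255, 213, 14, 9, 51], [261.7, 217.1]), ([312, 223, 4, 7, 12], [313.2, 226.0]), ([418, 265, 17, 13, 129], [427.0, 271.0]), ([555, 327, 4, 4, 11], [556.8, 328.2])]
```

View pics/crop1.png

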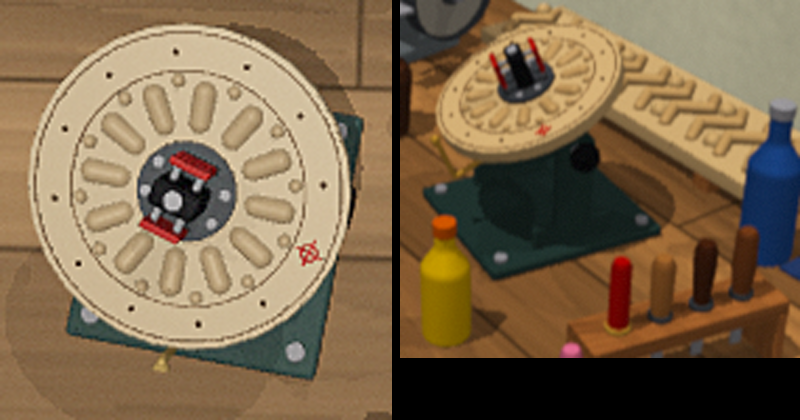

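The crops show the cross at top (315,225.7) and side (328,231.8). The pointer is at top (264,261) and the tabs are red. The red upright punch in the rack's first hole is confirmed.

```bash
cat > fit2.py <<'E'
from h import *
M=np.load("m.npz")
a=np.linspace(0,2*np.pi,181)[:-1]
def hull(c,p):
    R=frame(p[3],p[4]);P=[]
    for z in(0,-.018): P.append(p[:3]+np.c_[.12*np.cos(a),.12*np.sin(a),0*a+z]@R.T)
    return cv2.convexHull(proj(c,np.vstack(P)).astype(np.float32))
cont={}
for c in("side","top"):
    m=M[c+"rosette"].astype(np.uint8);k=max(cv2.findContours(m,0,1)[0],key=cv2.contourArea)
    cont[c]=cv2.convexHull(k).reshape(-1,2) 
    k2=k.reshape(-1,2); cont[c]=k2
cx={"side":(327.9,231.8),"top":(315,225.7)}
def xp(p): return p[:3]+frame(p[3],p[4])@(Ro.from_euler("z",p[5]).apply([-.1,0,0]))
def res(p):
    r=[]
    for c in cont:
        h=hull(c,p); d=[cv2.pointPolygonTest(h,(float(x),float(y)),True) for x,y in cont[c]]
        r+=list((np.array(d)-.3)*.3)
        r+=list(2*(proj(c,xp(p))[0]-cx[c]))
    return np.array(r)
c0,_=tri((322.2,210.2),(273,201));print(c0)
f=least_squares(res,[*c0,0,.44,.8],loss="soft_l1",diff_step=1e-4)
p=f.x;print("centre",p[:3],"yaw,tilt,theta",np.degrees(p[3:]),f.cost)
for c in cont:
    h=hull(c,p);d=np.array([cv2.pointPolygonTest(h,(float(x),float(y)),True) for x,y in cont[c]]);print(c,d.min(),np.median(d),d.max(),proj(c,xp(p))-cx[c])
R=frame(p[3],p[4]);Rt=R@Ro.from_euler("z",p[5]).as_matrix()
print("hub",p[:3]+R[:,2]*.034,"normal",R[:,2],"cross target",p[:3]-R[:,0]*.1,"ptr-model",proj("top",p[:3]-R[:,0]*.125),proj("side",p[:3]-R[:,0]*.125))
for s in(1,-1):
    q=p[:3]+Rt@[0,s*.025,.034+.012];print("tab",s,proj("top",q),proj("side",q))
np.save("ros.npy",p)
# punch
print("tri top",tri((364.8,292.5),(427.5,270)))
for z in(.085+.045,):print(atz("side",(364.2,308.5),z))
for z in(.13,.165):print(atz("top",(427,271),z))
E
python3 fit2.py
```

```text
[0.63458118 0.06982279 0.19278763]
centre [0.63137905 0.07162224 0.19347326] yaw,tilt,theta [-8.07749230e-03  2.07554558e+01  6.27809909e+01] 42.618503436351965
side -1.4217504765273485 1.417640799818623 4.651007807326527 [[0.23700966 1.94041914]]
top -0.4150065900495996 0.8981467893652343 2.6078285984348843 [[-0.34242092 -0.10457442]]
hub [0.61933013 0.07162224 0.22526671] normal [-3.54380082e-01  3.38813179e-21  9.35101469e-01] cross target [0.5378689  0.07163634 0.15803526] ptr-model [[271.74774076 261.70921753]] [[283.00135292 237.5044659 ]]
tab 1 [[263.28108712 215.74169615]] [[306.62263872 199.51936863]]
tab -1 [[274.98741782 193.37835127]] [[325.37659325 193.10882903]]
tri top (array([ 0.50536825, -0.25356113,  0.16812798]), np.float64(1.7316723872073494))
[ 0.505854   -0.25821163  0.13      ]
[ 0.50602408 -0.25957666  0.13      ]
[ 0.50153629 -0.25180755  0.165     ]
```

```bash
python3 - <<'E'
s=open('fit2.py').read()
s=s.replace('    return np.array(r)','    R=frame(p[3],p[4]);r+=list(2*(proj("top",p[:3]+R@[-.126,0,-.005])[0]-(264.2,261)))\n    Rt=R@Ro.from_euler("z",p[5]).as_matrix()\n    for s,u,v in((1,(261.7,217.1),(304.2,198.5)),(-1,(273.4,193.6),(322.5,191.2))):\n        q=p[:3]+Rt@[0,s*.025,.047];r+=list((proj("top",q)[0]-u)*.5)+list((proj("side",q)[0]-v)*.5)\n    return np.array(r)').replace('*c0,0,.44,.8]','*c0,-.14,.44,.8]')
s=s.replace('diff_step=1e-4','diff_step=1e-3')
open('fit2.py','w').write(s)
E
python3 fit2.py
```

```text
[0.63458118 0.06982279 0.19278763]
centre [0.63115223 0.07173866 0.19362588] yaw,tilt,theta [-7.55956422 20.98572944 70.46333871] 44.79329844662224
side -1.3641434249994644 1.5138111536477217 4.51556139754336 [[0.24385874 1.91607842]]
top -0.440571734009608 0.8717263113521998 2.6941431319291103 [[-0.34839745 -0.12374652]]
hub [0.61897563 0.07173866 0.22537065] normal [-3.58135413e-01 -3.46944695e-18  9.33669656e-01] cross target [0.53859675 0.08489434 0.15812361] ptr-model [[263.93866941 261.04269398]] [[279.74943785 234.75166073]]
tab 1 [[263.23830027 215.9351881 ]] [[306.48050002 199.54978979]]
tab -1 [[274.88254138 193.55082231]] [[325.20892767 193.05884584]]
tri top (array([ 0.50536825, -0.25356113,  0.16812798]), np.float64(1.7316723872073494))
[ 0.505854   -0.25821163  0.13      ]
[ 0.50602408 -0.25957666  0.13      ]
[ 0.50153629 -0.25180755  0.165     ]
```

Emit:
{"fn": "drive_tool", "kwargs": {"steps": [[60,[0,0,-1],0],[60,[0,0,-2],0],[60,[0,0,-3],0],[60,[0,0,-4],0]]}}

```text
time: 1.83
eef_pos: [0.168, 0.5234, 0.3607]
ee_rot: [[-0.952, 0.306, 0.0], [0.306, 0.952, 0.0], [0.0, 0.0, -1.0]]
contact_force: [0.5, 0.5, 0.7]
grip_width: 0.0513
```

```bash
sed -i 's/from_euler("zy"/from_euler("ZY"/' h.py; python3 fit2.py
```

```text
[0.63458118 0.06982279 0.19278763]
centre [0.62995492 0.07240193 0.19411789] yaw,tilt,theta [-9.2596147  23.55179704 72.71472394] 14.271472715298748
side -1.1600643084767832 0.7301547393873785 2.049695739362886 [[0.03298552 0.27261307]]
top -0.6506001758501617 0.6864529017586868 2.0308585301158524 [[-0.33010166 -0.21157975]]
hub [0.6165463  0.07458797 0.22528567] normal [-0.39437121  0.06429537  0.91669922] cross target [0.53947951 0.08715237 0.1541601 ] ptr-model [[263.03282798 260.69702533]] [[279.68061672 235.93819614]]
tab 1 [[261.73731017 217.34671777]] [[304.96998273 200.01724588]]
tab -1 [[272.60519138 194.91330137]] [[323.20574795 192.32450203]]
tri top (array([ 0.50536825, -0.25356113,  0.16812798]), np.float64(1.7316723872073494))
[ 0.505854   -0.25821163  0.13      ]
[ 0.50602408 -0.25957666  0.13      ]
[ 0.50153629 -0.25180755  0.165     ]
```

Emit:
{"fn": "drive_tool", "kwargs": {"steps": [[60,[0,0,-2],0],[60,[0,0,-4],0],[60,[0,0,-6],0],[60,[0,0,-8],0],[60,[0,0,-10],0],[60,[0,0,-12],0],[60,[0,0,-14],0],[60,[0,0,-14],0],[60,[0,0,-14],0]]}}

```text
time: 2.58
eef_pos: [0.1558, 0.4846, 0.4983]
ee_rot: [[-0.952, 0.305, 0.019], [0.306, 0.951, 0.04], [-0.006, 0.043, -0.999]]
contact_force: [0.1, 0.4, -1.4]
grip_width: 0.0508
```

```bash
python3 - <<'E'
from h import *
s=env.sense();print(np.round(s["joints"],2),s["eef_pos"],np.round(s["ee_rot"],3).tolist(),s["time"])
E
```

```text
[6.2690e+01 1.3210e+01 3.7350e+01 1.1162e+02 7.0000e-02 8.0500e+01] [0.15578563 0.48462836 0.49826167] [[-0.952, 0.305, 0.019], [0.306, 0.951, 0.04], [-0.006, 0.043, -0.999]] 2.5833
```

Emit:
{"fn": "drive_tool", "kwargs": {"steps": [[60,[0,0,-3],0],[60,[0,0,-6],0],[60,[0,0,-8],0],[60,[0,0,-8],0],[60,[0,0,-8],0]]}}

```text
time: 3.0
eef_pos: [0.1461, 0.457, 0.5234]
ee_rot: [[-0.952, 0.304, 0.04], [0.306, 0.948, 0.081], [-0.013, 0.09, -0.996]]
contact_force: [1.1, -0.4, -0.4]
grip_width: 0.0512
```

```bash
python3 - <<'E'
from h import *
s=env.sense();print(np.round(s["joints"],2),s["eef_pos"],np.round(s["ee_rot"],3).tolist(),s["time"])
E
```

```text
[ 62.15   9.34  36.16 111.61   0.15  79.96] [0.14608876 0.45700804 0.523444  ] [[-0.952, 0.304, 0.04], [0.306, 0.948, 0.081], [-0.013, 0.09, -0.996]] 3.0
```

Emit:
{"fn": "drive_tool", "kwargs": {"steps": [[60,[-11.3,-5.5,1.3],-16.3],[60,[-11.3,-5.5,1.3],-16.3],[60,[-11.3,-5.5,1.3],-16.3],[60,[-11.3,-5.5,1.3],-16.3],[60,[-11.3,-5.5,1.3],-16.3],[60,[-11.3,-5.5,1.3],-16.3],[60,[-11.3,-5.5,1.3],-16.3],[60,[-11.3,-5.5,1.3],-16.3],[60,[-11.3,-5.5,1.3],-16.3],[60,[-11.3,-5.5,1.3],-16.3],[60,[-13.3,-11.5,1],-16.3],[60,[-15.1,-17.2,0.3],-16.3]]}}

```text
time: 4.0
eef_pos: [0.4041, 0.1542, 0.4748]
ee_rot: [[-0.594, -0.804, 0.036], [-0.8, 0.595, 0.081], [-0.086, 0.019, -0.996]]
contact_force: [1.1, 0.1, 0.2]
grip_width: 0.0514
```

```bash
cat > st.py <<'E'
import sys
from h import *
s=env.sense();R=np.array(s["ee_rot"]);P=np.array(s["eef_pos"])
p=np.load("ros.npy");n=frame(p[3],p[4])[:,2]
print("t",s["time"],"J",np.round(s["joints"],1),"P",np.round(P,4),"z",np.round(R[:,2],3),"want",np.round(-n,3),"yaz",np.degrees(np.arctan2(R[1,1],R[0,1])).round(1),"w",s["grip_width"])
if len(sys.argv)>3:
    g=np.array([float(v) for v in sys.argv[1:4]]);print("units to goal",np.round(R.T@(g-P)/.03,2))
E
python3 st.py .45 -.18 .47
```

```text
t 4.0 J [  6.8   3.1  21.1 105.3   4.3 -46.6] P [0.4041 0.1542 0.4748] z [ 0.036  0.081 -0.996] want [ 0.394 -0.064 -0.917] yaz 143.5 w 0.051365746922109885
units to goal [ 8.02 -7.86 -0.68]
```

Emit:
{"fn": "drive_tool", "kwargs": {"steps": [[60,[4.5,-6.4,-0.5],0],[60,[4.5,-6.4,-0.5],0],[60,[4.5,-6.4,-0.5],0],[60,[4.5,-6.4,-0.5],0],[60,[4.5,-6.4,-0.5],0],[60,[4.5,-6.4,-0.5],0],[60,[4.5,-6.4,-5],0],[60,[4.5,-6.4,-10],0],[60,[4.5,-6.4,-20],0],[60,[4.5,-6.4,-20],0],[60,[4.5,-6.4,-20],0],[60,[4.5,-6.4,-20],0]]}}

```text
time: 5.0
eef_pos: [0.4498, -0.0693, 0.5116]
ee_rot: [[-0.592, -0.802, 0.078], [-0.8, 0.597, 0.065], [-0.098, -0.024, -0.995]]
contact_force: [0.6, 0.3, 0.4]
grip_width: 0.051
```

```bash
python3 st.py .45 -.09 .48
```

```text
t 5.0 J [-22.7   7.1  31.5 111.6   5.2 -76. ] P [ 0.4498 -0.0693  0.5116] z [ 0.078  0.065 -0.995] want [ 0.394 -0.064 -0.917] yaz 143.3 w 0.05100158528442236
units to goal [ 0.65 -0.39  1.  ]
```

Emit:
{"fn": "drive_tool", "kwargs": {"steps": [[60,[0,0,-20],0],[60,[0,0,-20],0],[60,[0,0,-20],0],[60,[0,0,-20],0],[60,[0,0,-20],0],[60,[0,0,-20],0],[60,[0,0,-20],0],[60,[0,0,-20],0],[60,[0,0,-20],0],[60,[0,0,-20],0],[60,[0,0,-20],0],[60,[0,0,-20],0]]}}

```text
time: 6.0
eef_pos: [0.4153, -0.065, 0.5313]
ee_rot: [[-0.591, -0.798, 0.119], [-0.799, 0.599, 0.047], [-0.109, -0.067, -0.992]]
contact_force: [0.5, 0.2, -0.7]
grip_width: 0.0509
```

```bash
python3 st.py .45 -.09 .48
```

```text
t 6.0 J [-24.    2.8  29.6 111.6   5.3 -77.1] P [ 0.4153 -0.065   0.5313] z [ 0.119  0.047 -0.992] want [ 0.394 -0.064 -0.917] yaz 143.1 w 0.050859106623293245
units to goal [ 0.17 -1.31  1.8 ]
```

Emit:
{"fn": "drive_tool", "kwargs": {"steps": [[60,[0,-2,-8],0],[60,[0,-2,-8],0],[60,[0,-2,-8],0],[60,[0,-2,-8],0],[60,[0,-2,-8],0]]}}

```text
time: 6.42
eef_pos: [0.4265, -0.0835, 0.5468]
ee_rot: [[-0.59, -0.792, 0.159], [-0.799, 0.601, 0.029], [-0.118, -0.11, -0.987]]
contact_force: [0.5, 0.1, -0.0]
grip_width: 0.0515
```

Emit:
{"fn": "drive_tool", "kwargs": {"steps": [[60,[0,0,-4],0],[60,[0,0,-8],0],[60,[0,0,-8],0],[60,[0,0,-8],0]]}}

```text
time: 6.75
eef_pos: [0.4071, -0.0773, 0.5662]
ee_rot: [[-0.588, -0.783, 0.201], [-0.799, 0.602, 0.008], [-0.127, -0.156, -0.98]]
contact_force: [0.2, -0.2, 1.0]
grip_width: 0.0512
```

```bash
python3 st.py .45 -.09 .48
```

```text
t 6.75 J [-26.3   0.7  32.6 111.6   5.5 -78.9] P [ 0.4071 -0.0773  0.5662] z [ 0.201  0.008 -0.98 ] want [ 0.394 -0.064 -0.917] yaz 142.5 w 0.051245153197118934
units to goal [-0.14 -0.93  3.1 ]
```

Emit:
{"fn": "drive_tool", "kwargs": {"steps": [[60,[0,-1.5,-6],0],[60,[0,-1.5,-8],0],[60,[0,-1.5,-8],0],[60,[0,-1.5,-8],0]]}}

```text
time: 7.08
eef_pos: [0.4068, -0.0847, 0.5837]
ee_rot: [[-0.586, -0.773, 0.241], [-0.799, 0.602, -0.012], [-0.135, -0.2, -0.97]]
contact_force: [0.2, -0.2, -0.0]
grip_width: 0.0511
```

Emit:
{"fn": "drive_tool", "kwargs": {"steps": [[60,[0,-1.5,-6],0],[60,[0,-1.5,-8],0],[60,[0,-1.5,-8],0],[60,[0,-1.5,-8],0]]}}

```text
time: 7.42
eef_pos: [0.4028, -0.0892, 0.6015]
ee_rot: [[-0.584, -0.762, 0.28], [-0.799, 0.601, -0.033], [-0.143, -0.243, -0.959]]
contact_force: [-0.3, 0.6, 0.3]
grip_width: 0.0513
```

Emit:
{"fn": "drive_tool", "kwargs": {"steps": [[60,[0,-1.5,-6],0],[60,[0,-1.5,-8],0],[60,[0,-1.5,-8],0],[60,[0,-1.5,-8],0]]}}

```text
time: 7.75
eef_pos: [0.3957, -0.0908, 0.6202]
ee_rot: [[-0.582, -0.747, 0.32], [-0.799, 0.599, -0.056], [-0.149, -0.288, -0.946]]
contact_force: [0.1, -0.7, -0.4]
grip_width: 0.051
```

Emit:
{"fn": "drive_tool", "kwargs": {"steps": [[60,[0,-1.5,-6],0],[60,[0,-1.5,-8],0],[60,[0,-1.5,-8],0],[60,[0,-1.5,-8],0]]}}

```text
time: 8.08
eef_pos: [0.3862, -0.0892, 0.639]
ee_rot: [[-0.58, -0.731, 0.358], [-0.8, 0.595, -0.079], [-0.155, -0.333, -0.93]]
contact_force: [-0.0, 0.4, -0.2]
grip_width: 0.0511
```

```bash
python3 st.py .5 .05 .48
```

```text
t 8.0833 J [-29.9  -3.2  39.1 111.6   6.3 -81.2] P [ 0.3862 -0.0892  0.639 ] z [ 0.358 -0.079 -0.93 ] want [ 0.394 -0.064 -0.917] yaz 140.9 w 0.051096450534522844
units to goal [-5.09  1.75  5.92]
```

Emit:
{"fn": "drive_tool", "kwargs": {"steps": [[80,[-4.3,2.2,0.7],0],[80,[-4.3,2.2,0.7],0],[80,[-4.3,2.2,0.7],0],[80,[-4.3,2.2,0.7],0],[80,[-4.3,2.2,-3],0],[80,[-4.3,2.2,-7],0],[80,[-4.3,2.2,-7],0],[80,[-4.3,2.2,-7],0]]}}

```text
time: 8.75
eef_pos: [0.3731, 0.057, 0.6607]
ee_rot: [[-0.57, -0.717, 0.402], [-0.802, 0.592, -0.081], [-0.18, -0.368, -0.912]]
contact_force: [-0.2, 0.5, 0.1]
grip_width: 0.0683
```

```bash
cat >> st.py <<'E'
Rr=frame(p[3],p[4]);yt=Rr@Ro.from_euler("z",p[5]).apply([0,1,0])
q=R.T@yt;print("turn to align y (units), mod 36:",np.degrees(np.arctan2(-q[0],q[1]))/5,"tilt err deg",np.degrees(np.arccos(-R[:,2]@n)))
E
python3 st.py .569 .082 .335
```

```text
t 8.75 J [ -0.8  -4.2  41.3 111.7  -4.3 -54.2] P [0.3731 0.057  0.6607] z [ 0.402 -0.081 -0.912] want [ 0.394 -0.064 -0.917] yaz 140.4 w 0.06831549783450425
units to goal [-2.43 -0.19 12.46]
turn to align y (units), mod 36: -2.145353447465399 tilt err deg 1.0638671688395718
```

Emit:
{"fn": "drive_tool", "kwargs": {"steps": [[100,[-2.4,-0.2,6],-2.15],[100,[-2.4,-0.2,12.4],-2.15],[100,[-2.4,-0.2,12.4],-2.15],[100,[-2.4,-0.2,12.4],-2.15],[100,[-2.4,-0.2,12.4],-2.15],[100,[-2.4,-0.2,12.4],-2.15],[100,[-2.4,-0.2,12.4],-2.15],[100,[-2.4,-0.2,12.4],-2.15],[100,[-2.4,-0.2,12.4],-2.15],[100,[-2.4,-0.2,12.4],-2.15],[100,[-2.4,-0.2,12.4],-2.15],[100,[-2.4,-0.2,12.4],-2.15]]}}

```text
time: 9.75
eef_pos: [0.5671, 0.08, 0.3375]
ee_rot: [[-0.428, -0.81, 0.402], [-0.897, 0.434, -0.081], [-0.108, -0.395, -0.912]]
contact_force: [0.0, -0.2, 0.8]
grip_width: 0.0856
```

```bash
python3 st.py .592 .0787 .2825; python3 - <<'E'
from h import *
im=snap("a")
a=im["top"][120:300,180:380];b=im["side"][120:270,240:420]
cv2.imwrite("pics/crop2.png",np.hstack([cv2.resize(a,(400,360),interpolation=2),cv2.resize(b,(400,360),interpolation=2)])[:,:,::-1])
E
```

```text
t 9.75 J [  2.5   1.6  -5.5  59.4  -5.7 -61.9] P [0.5671 0.08   0.3375] z [ 0.402 -0.081 -0.912] want [ 0.394 -0.064 -0.917] yaz 151.8 w 0.08557403245532944
units to goal [-0.12  0.03  2.01]
turn to align y (units), mod 36: -0.013332787193541723 tilt err deg 1.1023544117011055
```

View pics/crop2.png

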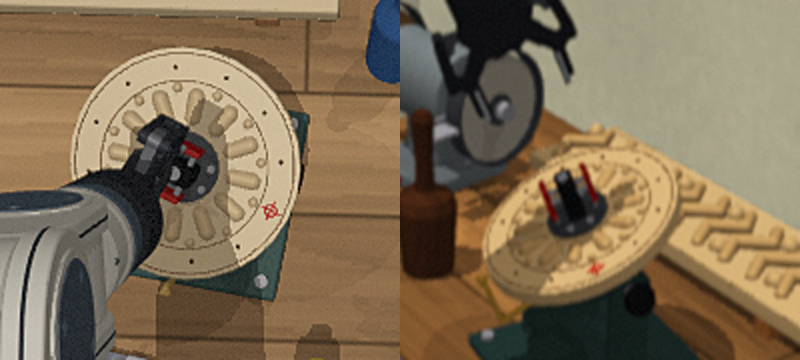

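The picture shows the open jaws over the hub, lined up across the red tabs, which stand at about (185,170) in the top crop. Descending along the axis.

Emit:
{"fn": "drive_tool", "kwargs": {"steps": [[100,[-0.14,0.05,1],0],[100,[-0.14,0.05,2],0],[100,[-0.14,0.07,2.7],0],[100,[-0.14,0.07,3.2],0],[100,[-0.14,0.07,3.7],0],[100,[-0.14,0.07,4.2],0],[100,[-0.14,0.07,4.2],0],[100,[-0.14,0.07,4.2],0]]}}

```text
time: 10.52
eef_pos: [0.6186, 0.0748, 0.2253]
ee_rot: [[-0.427, -0.808, 0.406], [-0.897, 0.434, -0.081], [-0.11, -0.399, -0.91]]
contact_force: [0.3, 0.2, 1.0]
grip_width: 0.0855
```

Emit:
{"fn": "drive_tool", "kwargs": {"steps": [[75,[0,0,0],0],[65,[0,0,0],0],[55,[0,0,0],0],[46,[0,0,0],0],[46,[0,0,0],0],[46,[0,0,0],0],[46,[0,0,0],0],[46,[0,0,0],0]]}}

```text
time: 11.18
eef_pos: [0.618, 0.0753, 0.2273]
ee_rot: [[-0.426, -0.808, 0.407], [-0.898, 0.433, -0.08], [-0.112, -0.4, -0.91]]
contact_force: [-8.8, 1.8, 9.7]
grip_width: 0.04
```

```bash
python3 st.py .6181 .0743 .2216; python3 - <<'E'
from h import *
im=snap("b")
a=im["top"][120:300,180:380];b=im["side"][150:250,260:380]
cv2.imwrite("pics/crop3.png",np.hstack([cv2.resize(a,(400,360),interpolation=2),cv2.resize(b,(400,334),interpolation=2)[:334] if 0 else cv2.resize(b,(400,360),interpolation=2)])[:,:,::-1])
E
```

```text
t 11.1833 J [  1.7   8.1 -14.4  43.5  -5.3 -62.7] P [0.618  0.0753 0.2273] z [ 0.407 -0.08  -0.91 ] want [ 0.394 -0.064 -0.917] yaz 151.8 w 0.039969114826757864
units to goal [0.05 0.06 0.17]
turn to align y (units), mod 36: -0.007449050955268861 tilt err deg 1.249647893422949
```

View pics/crop3.png

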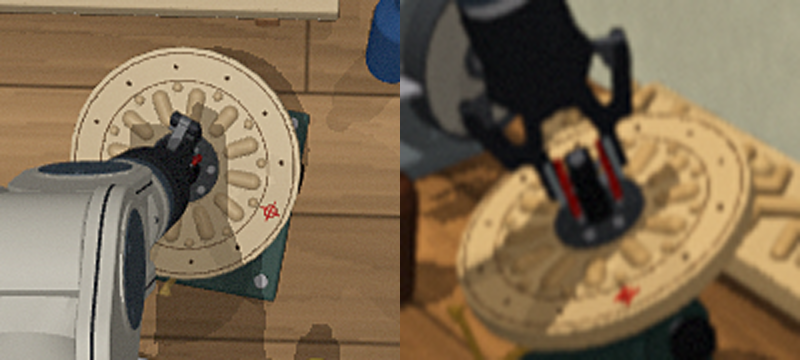

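Emit:
{"fn": "drive_tool", "kwargs": {"steps": [[43,[0,0,0],0],[43,[0,0.03,0],0],[43,[0,0.03,0],0],[43,[0,0.03,0],1],[43,[0,0.03,0],2],[43,[0,0.03,0],3],[43,[0,0.03,0],4],[43,[0,0.03,0],5],[43,[0,0.03,0],6],[43,[0,0.03,0],7],[43,[0,0.03,0],7.5],[43,[0,0.03,0],7.5]]}}

```text
time: 12.28
eef_pos: [0.6171, 0.0755, 0.2274]
ee_rot: [[-0.831, -0.379, 0.408], [-0.446, 0.891, -0.081], [-0.333, -0.249, -0.91]]
contact_force: [-6.1, -1.8, 2.5]
grip_width: 0.0367
```

```bash
cat > cr.py <<'E'
import sys
from h import *
p=np.load("ros.npy");R=frame(p[3],p[4])
im=snap(sys.argv[1])
for c in im:
    h=cv2.cvtColor(im[c],cv2.COLOR_RGB2HSV).astype(int)
    m=((h[...,0]<7)|(h[...,0]>173))&(h[...,1]>120)&(h[...,2]>90)
    v,u=np.nonzero(m)
    X=[]
    for a,b in zip(u,v):
        o,d=ray(c,(a,b));q=o+d*((p[:3]-o)@R[:,2]/(d@R[:,2]));l=R.T@(q-p[:3])
        if .085<np.hypot(l[0],l[1])<.116: X.append(l)
    if X:
        X=np.array(X);l=X.mean(0);print(c,len(X),"cross local mm",np.round(l*1e3,1),"theta",np.degrees(np.arctan2(-l[1],-l[0])).round(1),"px",proj(c,p[:3]+R@l).round(1))
E
python3 cr.py c; python3 st.py .6181 .0743 .2216
```

```text
side 19 cross local mm [-37.5  15.5   0. ] theta -22.4 px [[305.6 215.1]]
top 32 cross local mm [-82.  -57.5   0. ] theta 35.0 px [[292.7 246.3]]
t 12.3833 J [  1.7   8.1 -14.5  43.5  -5.3 -25.2] P [0.6171 0.0755 0.2274] z [ 0.408 -0.081 -0.91 ] want [ 0.394 -0.064 -0.917] yaz 113.3 w 0.036591082487965075
units to goal [0.06 0.   0.19]
turn to align y (units), mod 36: -7.492908330193954 tilt err deg 1.2839902241552532
```

Emit:
{"fn": "drive_tool", "kwargs": {"steps": [[43,[0,0,0],1],[43,[0,0,0],2],[43,[0,0,0],3],[43,[0,0,0],4],[43,[0,0,0],5],[43,[0,0,0],6],[43,[0,0,0],7],[43,[0,0,0],7],[43,[0,0,0],7]]}}

```text
time: 13.13
eef_pos: [0.6174, 0.0753, 0.2276]
ee_rot: [[-0.899, 0.16, 0.408], [0.138, 0.987, -0.081], [-0.416, -0.017, -0.909]]
contact_force: [-0.3, -0.4, -0.5]
grip_width: 0.0366
```

```bash
python3 cr.py d; python3 st.py .6181 .0743 .2216;python3 - <<'E'
from h import *
a=cv2.imread("pics/d_top.png")[180:280,220:330]
cv2.imwrite("pics/crop4.png",cv2.resize(a,None,fx=5,fy=5,interpolation=2))
E
```

```text
side 16 cross local mm [-72.3  26.5   0. ] theta -20.2 px [[292.6 220.5]]
top 29 cross local mm [-100.4    0.     0. ] theta -0.0 px [[264.7 249.6]]
t 13.2333 J [  1.7   8.1 -14.4  43.5  -5.4   9.6] P [0.6173 0.0753 0.2276] z [ 0.408 -0.081 -0.909] want [ 0.394 -0.064 -0.917] yaz 80.8 w 0.03701100850952825
units to goal [ 0.06 -0.03  0.19]
turn to align y (units), mod 36: -14.457752758754713 tilt err deg 1.3190535037099465
```

View pics/crop4.png

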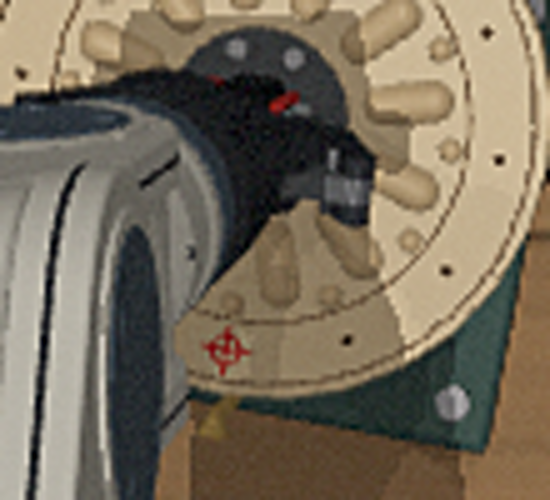

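The top crop shows the cross at (228,350) and the pointer at (217,415), in line with the hub. Fitted theta is about 0. Releasing the tabs and backing off along the axis.

Emit:
{"fn": "drive_tool", "kwargs": {"steps": [[50,[0,0,0],0],[58,[0,0,0],0],[66,[0,0,0],0],[80,[0,0,0],0],[100,[0,0,0],0],[100,[0,0,0],0],[100,[0,0,0],0],[100,[0,0,0],0]]}}

```text
time: 13.9
eef_pos: [0.6175, 0.0754, 0.228]
ee_rot: [[-0.899, 0.16, 0.409], [0.138, 0.987, -0.081], [-0.416, -0.016, -0.909]]
contact_force: [0.1, 0.5, -0.6]
grip_width: 0.0853
```

Emit:
{"fn": "drive_tool", "kwargs": {"steps": [[100,[0,0,-1],0],[100,[0,0,-2],0],[100,[0,0,-3],0],[100,[0,0,-4],0],[100,[0,0,-5],0],[100,[0,4,-5],0],[100,[0,4,-5],0],[100,[0,4,-5],0]]}}

```text
time: 14.57
eef_pos: [0.5753, 0.2074, 0.3639]
ee_rot: [[-0.897, 0.161, 0.411], [0.14, 0.987, -0.081], [-0.419, -0.015, -0.908]]
contact_force: [0.7, 0.1, 1.4]
grip_width: 0.0854
```

```bash
python3 cr.py e; python3 st.py .6181 .0743 .2216;python3 - <<'E'
from h import *
p=np.load("ros.npy");R=frame(p[3],p[4])
for c in("top","side"):
    for s in(1,-1):
        print(c,s,"tab outer top edge centre: free",proj(c,p[:3]+R@[0,s*.028,.052])[0].round(1),"tooth",proj(c,p[:3]+R@[0,s*.0235,.052])[0].round(1))
a=cv2.imread("pics/e_top.png")[170:270,220:330];b=cv2.imread("pics/e_side.png")[170:260,270:370]
cv2.imwrite("pics/crop5.png",np.hstack([cv2.resize(a,(400,364),interpolation=2),cv2.resize(b,(400,364),interpolation=2)]))
E
```

```text
side 48 cross local mm [-12.2  76.5   0. ] theta -80.9 px [[303.6 200.6]]
top 29 cross local mm [-100.8   -0.5    0. ] theta 0.3 px [[264.9 249.9]]
t 14.6667 J [ 17.6   6.8   3.9  65.1 -11.4  24.1] P [0.5755 0.2104 0.3617] z [ 0.409 -0.078 -0.909] want [ 0.394 -0.064 -0.917] yaz 81.1 w 0.08540320256074051
units to goal [ 0.05 -4.19  5.18]
turn to align y (units), mod 36: -14.409360404709982 tilt err deg 1.2203719844125407
top 1 tab outer top edge centre: free [252.5 204. ] tooth [254.7 204.5]
top -1 tab outer top edge centre: free [280.6 209.2] tooth [278.3 208.8]
side 1 tab outer top edge centre: free [308.4 190.1] tooth [309.2 190.8]
side -1 tab outer top edge centre: free [318.2 198.7] tooth [317.4 198. ]
```

View pics/crop5.png

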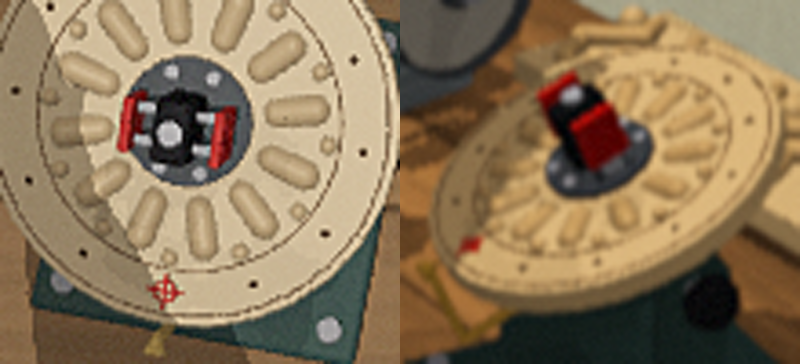

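Top crop: the cross at (165,292) sits over the pointer at (157,340). The tabs are about 31 px apart over their outer faces (free would be 28.6, riding on a tooth 23.6), so they are sprung fully out and the table is locked at theta 0.3°. Now I work out the arm geometry to find where to untilt.

```bash
cat > kin.py <<'E'
from h import *
s=env.sense()
D=[([63.449,14.817,1.232,76.415,0],[.1682,.5236,.2393]),([62.69,13.21,37.35,111.62,.07],[.15579,.48463,.49826]),([62.15,9.34,36.16,111.61,.15],[.14609,.45701,.52344]),
([6.8,3.1,21.1,105.3,4.3],[.4041,.1542,.4748]),([-22.7,7.1,31.5,111.6,5.2],[.4498,-.0693,.5116]),([-24,2.8,29.6,111.6,5.3],[.4153,-.065,.5313]),([-26.3,.7,32.6,111.6,5.5],[.4071,-.0773,.5662]),
([-29.9,-3.2,39.1,111.6,6.3],[.3862,-.0892,.639]),([-.8,-4.2,41.3,111.7,-4.3],[.3731,.057,.6607]),([2.5,1.6,-5.5,59.4,-5.7],[.5671,.08,.3375]),([1.7,8.1,-14.4,43.5,-5.3],[.618,.0753,.2273]),(list(s["joints"][:5]),list(s["eef_pos"]))]
A=[];b=[]
for j,P in D:
    q=np.radians(j);f=P[0]*np.cos(q[0])+P[1]*np.sin(q[0]);l=-P[0]*np.sin(q[0])+P[1]*np.cos(q[0])
    u=q[1]-q[2];w=u+q[3]
    A+=[[1,0,np.sin(q[1]),np.sin(u),np.cos(u),np.cos(w)*np.cos(q[4])],[0,1,np.cos(q[1]),np.cos(u),-np.sin(u),-np.sin(w)*np.cos(q[4])]];b+=[f,P[2]]
    print(round(l,4),end=" ")
x,*_=np.linalg.lstsq(np.array(A),np.array(b),rcond=None);print("\na d L1 e L2 T",x.round(4),"res",np.abs(np.array(A)@x-b).max())
a,d,L1,e,L2,T=x
def ik(f,z,pitch):
    sol=[]
    w=np.radians(pitch);F=f-a-T*np.cos(w);Z=z-d+T*np.sin(w)
    L=np.hypot(L2,e);g=np.arctan2(e,L2)
    r=np.hypot(F,Z);c=(r*r-L1**2-L*L)/(2*L1*L)
    if abs(c)>1:return None
    be=np.arctan2(F,Z)
    # L1 dir angle j2 from vertical; second link angle from vertical phi = 90+u-g
    d2=np.arccos(c);j2=be-np.arctan2(L*np.sin(d2),L1+L*np.cos(d2));phi=j2+d2
    u=phi-np.pi/2+g;return np.degrees([j2,j2-u,w-u])
for z in(.15,.2,.25,.3,.35,.4):
    print(z,[(f,np.round(ik(f,z,90),0).tolist(),np.round(ik(f,z,67),0).tolist()) for f in(.25,.3,.35,.4)])
E
python3 kin.py
```

```text
0.0836 0.0839 0.0843 0.1053 0.1096 0.1095 0.1111 0.1152 0.0622 0.0552 0.0569 0.0268 
a d L1 e L2 T [2.000e-04 1.291e-01 5.839e-01 2.980e-02 3.983e-01 3.903e-01] res 0.0013976414156591788
0.15 [(0.25, [-11.0, -39.0, 62.0], [-29.0, -52.0, 43.0]), (0.3, [-6.0, -35.0, 61.0], [-22.0, -50.0, 39.0]), (0.35, [-1.0, -31.0, 60.0], [-16.0, -47.0, 36.0]), (0.4, [4.0, -26.0, 60.0], [-10.0, -43.0, 34.0])]
0.2 [(0.25, [-13.0, -33.0, 70.0], [-30.0, -45.0, 52.0]), (0.3, [-8.0, -29.0, 69.0], [-24.0, -43.0, 48.0]), (0.35, [-3.0, -25.0, 68.0], [-18.0, -41.0, 45.0]), (0.4, [2.0, -20.0, 68.0], [-13.0, -37.0, 42.0])]
0.25 [(0.25, [-14.0, -27.0, 78.0], [-31.0, -38.0, 60.0]), (0.3, [-9.0, -23.0, 76.0], [-25.0, -36.0, 56.0]), (0.35, [-4.0, -19.0, 75.0], [-20.0, -34.0, 53.0]), (0.4, [1.0, -14.0, 75.0], [-14.0, -31.0, 50.0])]
0.3 [(0.25, [-15.0, -20.0, 85.0], [-31.0, -31.0, 67.0]), (0.3, [-10.0, -16.0, 84.0], [-26.0, -29.0, 63.0]), (0.35, [-5.0, -12.0, 83.0], [-20.0, -27.0, 60.0]), (0.4, [0.0, -7.0, 82.0], [-15.0, -24.0, 58.0])]
0.35 [(0.25, [-15.0, -12.0, 92.0], [-30.0, -24.0, 74.0]), (0.3, [-10.0, -9.0, 91.0], [-25.0, -22.0, 70.0]), (0.35, [-5.0, -5.0, 90.0], [-20.0, -20.0, 67.0]), (0.4, [0.0, -0.0, 90.0], [-15.0, -17.0, 65.0])]
0.4 [(0.25, [-14.0, -4.0, 99.0], [-29.0, -16.0, 80.0]), (0.3, [-9.0, -1.0, 98.0], [-24.0, -14.0, 77.0]), (0.35, [-4.0, 3.0, 97.0], [-19.0, -12.0, 74.0]), (0.4, [1.0, 8.0, 97.0], [-15.0, -9.0, 72.0])]
```

```bash
cat >> kin.py <<'E'
print("rear")
for w in(114,100,90):
  for z in(.25,.3,.35,.4,.5): print(w,z,[(f,None if ik(f,z,w) is None else np.round(ik(f,z,w),0).tolist()) for f in(.3,.4,.5)])
E
python3 kin.py | sed -n '/rear/,$p'; python3 - <<'E'
from h import *
print(atz("top",(149,225),.1),atz("top",(90,120),.1))
E
```

```text
rear
114 0.25 [(0.3, [7.0, -12.0, 95.0]), (0.4, [17.0, 1.0, 98.0]), (0.5, [27.0, 16.0, 103.0])]
114 0.3 [(0.3, [6.0, -6.0, 102.0]), (0.4, [16.0, 7.0, 105.0]), (0.5, [26.0, 23.0, 110.0])]
114 0.35 [(0.3, [6.0, 1.0, 109.0]), (0.4, [16.0, 14.0, 112.0]), (0.5, [27.0, 31.0, 118.0])]
114 0.4 [(0.3, [6.0, 9.0, 116.0]), (0.4, [16.0, 22.0, 119.0]), (0.5, [28.0, 40.0, 126.0])]
114 0.5 [(0.3, [9.0, 27.0, 132.0]), (0.4, [20.0, 43.0, 136.0]), (0.5, [39.0, 78.0, 153.0])]
100 0.25 [(0.3, [-2.0, -18.0, 84.0]), (0.4, [7.0, -8.0, 85.0]), (0.5, [17.0, 5.0, 88.0])]
100 0.3 [(0.3, [-3.0, -11.0, 92.0]), (0.4, [7.0, -1.0, 92.0]), (0.5, [17.0, 12.0, 95.0])]
100 0.35 [(0.3, [-3.0, -4.0, 99.0]), (0.4, [7.0, 6.0, 99.0]), (0.5, [17.0, 19.0, 102.0])]
100 0.4 [(0.3, [-2.0, 4.0, 106.0]), (0.4, [7.0, 14.0, 107.0]), (0.5, [18.0, 28.0, 110.0])]
100 0.5 [(0.3, [1.0, 22.0, 121.0]), (0.4, [11.0, 34.0, 123.0]), (0.5, [24.0, 53.0, 129.0])]
90 0.25 [(0.3, [-9.0, -23.0, 76.0]), (0.4, [1.0, -14.0, 75.0]), (0.5, [10.0, -3.0, 77.0])]
90 0.3 [(0.3, [-10.0, -16.0, 84.0]), (0.4, [0.0, -7.0, 82.0]), (0.5, [10.0, 4.0, 84.0])]
90 0.35 [(0.3, [-10.0, -9.0, 91.0]), (0.4, [0.0, -0.0, 90.0]), (0.5, [10.0, 11.0, 91.0])]
90 0.4 [(0.3, [-9.0, -1.0, 98.0]), (0.4, [1.0, 8.0, 97.0]), (0.5, [11.0, 19.0, 98.0])]
90 0.5 [(0.3, [-6.0, 17.0, 113.0]), (0.4, [4.0, 27.0, 112.0]), (0.5, [15.0, 41.0, 115.0])]
[0.59736414 0.35804087 0.1       ] [0.84589334 0.52051897 0.1       ]
```

Emit:
{"fn": "drive_tool", "kwargs": {"steps": [[50,[8.6,5.6,-3.3],-10],[50,[8.6,5.6,-3.3],-10],[50,[8.6,5.6,-3.3],-10],[50,[8.6,5.6,-3.3],-10],[50,[8.6,5.6,-3.3],-10],[50,[8.6,5.6,-3.3],-10],[50,[8.6,5.6,-3.3],-10],[50,[18.9,6.5,-8],-10],[50,[18.9,6.5,-8],-10],[50,[18.9,6.5,-8],-10],[50,[18.9,6.5,-8],-10],[50,[18.9,6.5,-8],-10]]}}

```text
time: 15.67
eef_pos: [0.1529, 0.4533, 0.3429]
ee_rot: [[-0.697, -0.589, 0.409], [-0.67, 0.738, -0.078], [-0.256, -0.328, -0.909]]
contact_force: [0.2, 1.2, 1.1]
grip_width: 0.0429
```

```bash
cat > u.py <<'E'
import sys
from h import *
s=env.sense();R=np.array(s["ee_rot"]);P=np.array(s["eef_pos"]);z=R[:,2]
print("t",s["time"],"P",P.round(4),"J",np.round(s["joints"],1),"z",z.round(3),"yaz",np.degrees(np.arctan2(R[1,1],R[0,1])).round(1),"tilt",np.degrees(np.arccos(-z[2])).round(1),"az",np.degrees(np.arctan2(z[1],z[0])).round(0),"F",np.round(s["contact_force"],1),"w",round(s["grip_width"],4))
for a in sys.argv[1:]:
    g=np.array([float(v) for v in a.split(",")]);print(a,np.round(R.T@(g-P)/.03,2))
E
python3 u.py 0,.5,.34 -.33,.37,.34 -.43,0,.34
```

```text
t 15.6667 P [0.1529 0.4533 0.3429] J [ 75.6   6.6   1.9  83.7 -24.5  34. ] z [ 0.409 -0.078 -0.909] yaz 128.6 tilt 24.6 az -11.0 F [0.2 1.2 1.1] w 0.0429
0,.5,.34 [ 2.53  4.19 -2.12]
-.33,.37,.34 [13.1   7.46 -6.28]
-.43,0,.34 [23.69  0.32 -6.68]
```

Emit:
{"fn": "drive_tool", "kwargs": {"steps": [[50,[2.5,4.2,-2.1],0],[50,[2.5,4.2,-2.1],0],[50,[2.5,4.2,-2.1],0],[50,[13.1,7.5,-6.3],0],[50,[13.1,7.5,-6.3],0],[50,[13.1,7.5,-6.3],0],[50,[13.1,7.5,-6.3],0],[50,[13.1,7.5,-6.3],0],[50,[13.1,7.5,-6.3],0],[50,[13.1,7.5,-6.3],0],[50,[13.1,7.5,-6.3],0],[50,[18,4,-6.4],0]]}}

```text
time: 16.67
eef_pos: [-0.3029, 0.3507, 0.3379]
ee_rot: [[-0.697, -0.589, 0.41], [-0.67, 0.738, -0.079], [-0.256, -0.329, -0.909]]
contact_force: [-2.5, 1.3, 0.9]
grip_width: 0.0423
```

```bash
python3 u.py -.43,0,.34
```

```text
t 16.6667 P [-0.3029  0.3507  0.3379] J [129.8  19.1  16.9 107.4 -15.3  91.2] z [ 0.41  -0.079 -0.909] yaz 128.6 tilt 24.7 az -11.0 F [-2.5  1.3  0.9] w 0.0423
-.43,0,.34 [10.77 -6.16 -0.88]
```

Emit:
{"fn": "drive_tool", "kwargs": {"steps": [[50,[10.8,-6.2,-0.9],0],[50,[10.8,-6.2,-0.9],0],[50,[10.8,-6.2,-0.9],0],[50,[10.8,-6.2,-0.9],0],[50,[10.8,-6.2,-0.9],0],[50,[10.8,-6.2,-0.9],0],[50,[10.8,-6.2,-0.9],0],[50,[10.8,-6.2,-0.9],0],[50,[10.8,-6.2,-0.9],0],[50,[8.8,-8.8,-8.2],0],[50,[8.8,-8.8,-8.2],0],[50,[8.8,-8.8,-8.2],0]]}}

```text
time: 17.67
eef_pos: [-0.4059, -0.0022, 0.3581]
ee_rot: [[-0.706, -0.601, 0.375], [-0.669, 0.74, -0.073], [-0.233, -0.302, -0.924]]
contact_force: [0.6, 0.7, -1.1]
grip_width: 0.0426
```

Emit:
{"fn": "drive_tool", "kwargs": {"steps": [[50,[-1,-1.3,-4],0],[50,[-2,-2.6,-7.3],0],[50,[-2,-2.6,-7.3],0],[50,[-2,-2.6,-7.3],0]]}}

```text
time: 18.0
eef_pos: [-0.3793, -0.0025, 0.3764]
ee_rot: [[-0.715, -0.61, 0.34], [-0.666, 0.743, -0.067], [-0.212, -0.275, -0.938]]
contact_force: [-0.2, 0.3, 0.2]
grip_width: 0.0428
```

Emit:
{"fn": "drive_tool", "kwargs": {"steps": [[50,[-1,-1.3,-4],0],[50,[-2,-2.6,-7.3],0],[50,[-2,-2.6,-7.3],0],[50,[-2,-2.6,-7.3],0]]}}

```text
time: 18.33
eef_pos: [-0.3555, -0.004, 0.3915]
ee_rot: [[-0.723, -0.619, 0.307], [-0.664, 0.745, -0.061], [-0.192, -0.248, -0.95]]
contact_force: [0.7, 0.2, -0.5]
grip_width: 0.0428
```

```bash
python3 u.py -.43,0,.34
```

```text
t 18.3333 P [-0.3555 -0.004   0.3915] J [167.4   7.1  10.5 111.6  -0.5 126.3] z [ 0.307 -0.061 -0.95 ] yaz 129.7 tilt 18.3 az -11.0 F [ 0.7  0.2 -0.5] w 0.0428
-.43,0,.34 [2.03 2.06 0.86]
```

Emit:
{"fn": "drive_tool", "kwargs": {"steps": [[50,[-0.5,-1,-4],0],[50,[-0.8,-1.8,-8],0],[50,[-0.8,-1.8,-8],0]]}}

```text
time: 18.58
eef_pos: [-0.3555, -0.0082, 0.4038]
ee_rot: [[-0.729, -0.628, 0.271], [-0.663, 0.747, -0.054], [-0.169, -0.219, -0.961]]
contact_force: [-0.4, -0.4, 0.1]
grip_width: 0.0425
```

Emit:
{"fn": "drive_tool", "kwargs": {"steps": [[50,[-0.5,-0.8,-8],0],[50,[-0.5,-0.8,-8],0],[50,[-0.5,-0.8,-8],0]]}}

```text
time: 18.83
eef_pos: [-0.3647, -0.0055, 0.4156]
ee_rot: [[-0.735, -0.636, 0.233], [-0.662, 0.748, -0.046], [-0.145, -0.188, -0.971]]
contact_force: [-0.1, -0.0, 0.5]
grip_width: 0.0425
```

Emit:
{"fn": "drive_tool", "kwargs": {"steps": [[50,[-0.4,-0.6,-8],0],[50,[-0.4,-0.6,-8],0],[50,[-0.4,-0.6,-8],0]]}}

```text
time: 19.08
eef_pos: [-0.3727, -0.0026, 0.4284]
ee_rot: [[-0.741, -0.643, 0.194], [-0.661, 0.75, -0.038], [-0.121, -0.156, -0.98]]
contact_force: [-0.8, -0.2, 0.1]
grip_width: 0.0426
```

Emit:
{"fn": "drive_tool", "kwargs": {"steps": [[50,[-0.2,-0.4,-8],0],[50,[-0.2,-0.4,-8],0],[50,[-0.2,-0.4,-8],0]]}}

```text
time: 19.33
eef_pos: [-0.3808, -0.0004, 0.442]
ee_rot: [[-0.745, -0.649, 0.154], [-0.66, 0.751, -0.03], [-0.096, -0.124, -0.988]]
contact_force: [0.2, -0.5, -0.3]
grip_width: 0.0426
```

Emit:
{"fn": "drive_tool", "kwargs": {"steps": [[50,[0,0,-8],0],[50,[0,0,-8],0],[50,[0,0,-8],0]]}}

```text
time: 19.58
eef_pos: [-0.3904, 0.0031, 0.4557]
ee_rot: [[-0.748, -0.653, 0.113], [-0.659, 0.752, -0.021], [-0.072, -0.091, -0.993]]
contact_force: [0.2, 0.5, -0.7]
grip_width: 0.0425
```

Emit:
{"fn": "drive_tool", "kwargs": {"steps": [[50,[0,0,-8],0],[50,[0,0,-8],0],[50,[0,0,-8],0]]}}

```text
time: 19.83
eef_pos: [-0.3962, 0.0058, 0.4707]
ee_rot: [[-0.751, -0.657, 0.071], [-0.659, 0.752, -0.012], [-0.046, -0.056, -0.997]]
contact_force: [-0.8, 0.1, 0.4]
grip_width: 0.0432
```

```bash
python3 u.py -.43,0,.34
```

```text
t 19.8333 P [-0.3962  0.0058  0.4707] J [167.2   4.4  21.9 111.6  -0.2 126. ] z [ 0.071 -0.012 -0.997] yaz 131.1 tilt 4.1 az -9.0 F [-0.8  0.1  0.4] w 0.0432
-.43,0,.34 [1.17 0.84 4.27]
```

Emit:
{"fn": "drive_tool", "kwargs": {"steps": [[50,[0,0,-8],1.4],[50,[0,0,-8],2.8],[50,[0,0,-8],4.2]]}}

```text
time: 20.08
eef_pos: [-0.3986, 0.0074, 0.4867]
ee_rot: [[-0.939, -0.343, 0.028], [-0.344, 0.939, -0.002], [-0.026, -0.012, -1.0]]
contact_force: [0.1, -0.2, -0.1]
grip_width: 0.0428
```

Emit:
{"fn": "drive_tool", "kwargs": {"steps": [[50,[0,0,-3],1.4],[50,[0,0,-3],2.8]]}}

```text
time: 20.25
eef_pos: [-0.3983, 0.0079, 0.5025]
ee_rot: [[-0.995, -0.104, -0.013], [-0.104, 0.995, 0.007], [0.013, 0.009, -1.0]]
contact_force: [-0.0, -0.4, -0.4]
grip_width: 0.0428
```

```bash
python3 u.py -.33,.37,.4 0,.5,.37 .36,.36,.37
```

```text
t 20.25 P [-0.3983  0.0079  0.5025] J [166.9   2.7  25.1 111.6  -0.2 161. ] z [-0.013  0.007 -1.   ] yaz 96.0 tilt 0.9 az 152.0 F [-0.  -0.4 -0.4] w 0.0428
-.33,.37,.4 [-3.56 11.74  3.47]
0,.5,.37 [-14.96  14.9    4.36]
.36,.36,.37 [-26.41   9.01   4.16]
```

Emit:
{"fn": "drive_tool", "kwargs": {"steps": [[50,[-3.6,11.7,3.5],3.4],[50,[-3.6,11.7,3.5],3.4],[50,[-3.6,11.7,3.5],3.4],[50,[-3.6,11.7,3.5],3.4],[50,[-3.6,11.7,3.5],3.4],[50,[-3.6,11.7,3.5],3.4],[50,[-3.6,11.7,3.5],3.4],[50,[-3.6,11.7,3.5],3.4],[50,[-15,14.9,4.4],3.4],[50,[-15,14.9,4.4],3.4],[50,[-15,14.9,4.4],3.4],[50,[-15,14.9,4.4],3.4]]}}

```text
time: 21.25
eef_pos: [-0.189, 0.4004, 0.3927]
ee_rot: [[-0.981, 0.191, -0.013], [0.191, 0.982, 0.006], [0.014, 0.004, -1.0]]
contact_force: [-0.1, 0.6, -0.6]
grip_width: 0.0425
```

```bash
python3 u.py 0,.5,.37 .36,.36,.37 .48,.05,.36; python3 - <<'E'
from h import *
# rack hole row and punch from fresh top picture + side
im=snap("f")
M=np.load("m.npz")
for c in("side","top"):
    h=cv2.cvtColor(im[c],cv2.COLOR_RGB2HSV).astype(int)
    m=(((h[...,0]<7)|(h[...,0]>173))&(h[...,1]>150)&(h[...,2]>70)).astype(np.uint8)
    n,l,st,ce=cv2.connectedComponentsWithStats(m)
    for i in range(1,n):
        x,y,w,hh,a=st[i]
        if a>100 and 350<x<440 and 255<y<310: print(c,st[i],ce[i]);np.save(f"p_{c}.npy",l==i)
# silhouette fit: handle cylinder + dome, upright
a=np.linspace(0,2*np.pi,41)
def sil(c,xy):
    P=np.vstack([np.c_[xy[0]+r*np.cos(a),xy[1]+r*np.sin(a),0*a+.085+z] for r,z in((.011,.006),(.011,.076),(.008,.083),(.003,.086))])
    return cv2.convexHull(proj(c,P).astype(np.float32))
def mask(c,xy,S=8):
    m=np.zeros((480*2,640*2),np.uint8)
    hl=sil(c,xy);g=np.zeros((480,640),np.uint8);cv2.fillConvexPoly(g,np.round(hl*256).astype(np.int32),255,cv2.LINE_AA,8);return g/255.
from scipy.optimize import minimize
T={c:np.load(f"p_{c}.npy").astype(float) for c in("side","top")}
f=lambda q:sum(np.abs(mask(c,q)-T[c]).sum()/T[c].sum() for c in T)
for x0 in([.505,-.256],):
    r=minimize(f,x0,method="Nelder-Mead",options=dict(initial_simplex=np.array([x0,[x0[0]+.01,x0[1]],[x0[0],x0[1]+.01]])));print("punch xy",r.x,r.fun)
for c in T:
    r=minimize(lambda q:np.abs(mask(c,q)-T[c]).sum()/T[c].sum(),x0,method="Nelder-Mead",options=dict(initial_simplex=np.array([x0,[x0[0]+.01,x0[1]],[x0[0],x0[1]+.01]])));print(c,r.x,r.fun)
E
```

```text
t 21.25 P [-0.189   0.4004  0.3927] J [104.    3.7   9.6  95.4   0.7 115. ] z [-0.013  0.006 -1.   ] yaz 79.0 tilt 0.8 az 154.0 F [-0.1  0.6 -0.6] w 0.0425
0,.5,.37 [-5.56  4.46  0.69]
.36,.36,.37 [-18.23   2.17   0.5 ]
.48,.05,.36 [-24.13  -7.21   0.72]
side [359 292  11  34 313] [363.99361022 308.68051118]
top [418 264  17  14 153] [426.35294118 270.66666667]
punch xy [ 0.50615564 -0.25757659] 0.5564718902658476
side [ 0.50761747 -0.25530456] 0.2578462694982146
top [ 0.50623665 -0.2582913 ] 0.29009355376137386
```

Emit:
{"fn": "drive_tool", "kwargs": {"steps": [[50,[-5.6,4.4,0.7],0],[50,[-5.6,4.4,0.7],0],[50,[-5.6,4.4,0.7],0],[50,[-5.6,4.4,0.7],0],[50,[-18.2,2.2,0.5],0],[50,[-18.2,2.2,0.5],0],[50,[-18.2,2.2,0.5],0],[50,[-18.2,2.2,0.5],0],[50,[-18.2,2.2,0.5],0],[50,[-18.2,2.2,0.5],0],[50,[-18.2,2.2,0.5],0],[50,[-24.1,-7.2,0.7],0]]}}

```text
time: 22.35
eef_pos: [0.2647, 0.361, 0.3692]
ee_rot: [[-0.98, 0.198, -0.013], [0.198, 0.98, 0.005], [0.013, 0.002, -1.0]]
contact_force: [1.1, 0.4, 0.0]
grip_width: 0.0426
```

```bash
python3 u.py .48,.05,.36 .506,-.257,.29
```

```text
t 22.35 P [0.2647 0.361  0.3692] J [42.5  4.4  7.  92.9  0.7 54. ] z [-0.013  0.005 -1.   ] yaz 78.6 tilt 0.8 az 160.0 F [1.1 0.4 0. ] w 0.0426
.48,.05,.36 [-9.09 -8.74  0.17]
.506,-.257,.29 [-12.   -18.6    2.44]
```

Emit:
{"fn": "drive_tool", "kwargs": {"steps": [[50,[-9.1,-8.7,0.2],0],[50,[-9.1,-8.7,0.2],0],[50,[-9.1,-8.7,0.2],0],[50,[-9.1,-8.7,0.2],0],[50,[-9.1,-8.7,0.2],0],[50,[-9.1,-8.7,0.2],0],[50,[-9.1,-8.7,0.2],0],[50,[-9.1,-8.7,0.2],0],[50,[-12,-18.6,2.4],0],[50,[-12,-18.6,2.4],0],[50,[-12,-18.6,2.4],0],[50,[-12,-18.6,2.4],0]]}}

```text
time: 23.35
eef_pos: [0.4783, -0.075, 0.3276]
ee_rot: [[-0.98, 0.198, -0.013], [0.198, 0.98, 0.005], [0.013, 0.002, -1.0]]
contact_force: [0.3, 0.4, -0.8]
grip_width: 0.0426
```

Emit:
{"fn": "drive_tool", "kwargs": {"steps": [[50,[-2,-6,1],0],[50,[-2,-6,1],0],[50,[-2,-6,1],0]]}}

```text
time: 23.6
eef_pos: [0.4929, -0.1975, 0.3072]
ee_rot: [[-0.98, 0.198, -0.013], [0.198, 0.98, 0.005], [0.014, 0.002, -1.0]]
contact_force: [1.0, 0.5, -0.7]
grip_width: 0.0426
```

```bash
python3 u.py .506,-.257,.23 .506,-.257,.127; python3 - <<'E'
from h import *
im=snap("g")
a=im["top"][170:320,350:500];b=im["side"][230:380,300:450]
cv2.imwrite("pics/crop6.png",np.hstack([cv2.resize(a,(400,400),interpolation=2),cv2.resize(b,(400,400),interpolation=2)])[:,:,::-1])
E
```

```text
t 23.6 P [ 0.4929 -0.1975  0.3072] J [-30.8  12.9   8.4  86.3  -0.1 -19.4] z [-0.013  0.005 -1.   ] yaz 78.6 tilt 0.8 az 158.0 F [ 1.   0.5 -0.7] w 0.0426
.506,-.257,.23 [-0.86 -1.86  2.56]
.506,-.257,.127 [-0.9  -1.87  5.99]
```

View pics/crop6.png

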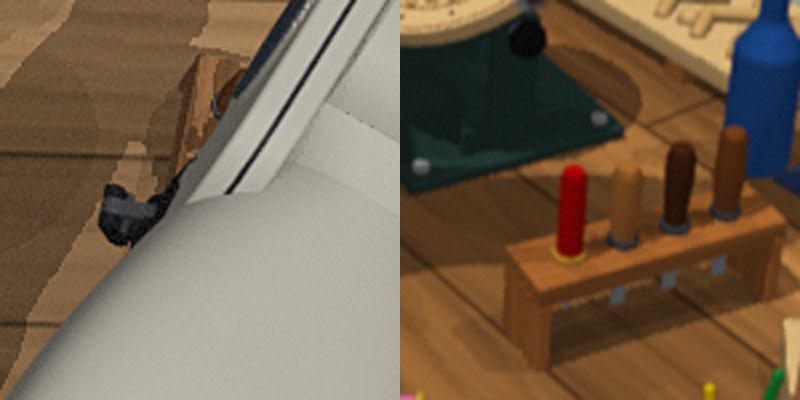

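Side crop: the red punch stands upright in the rack's end hole at (572,213), clear of the gripper. Going over it and down.

Emit:
{"fn": "drive_tool", "kwargs": {"steps": [[55,[-0.9,-1.9,1],0],[55,[-0.9,-1.9,2.5],0],[55,[-0.9,-1.9,2.5],0],[55,[-0.9,-1.9,2.5],0],[55,[-0.9,-1.9,3.3],0],[55,[-0.9,-1.9,4.1],0],[55,[-0.9,-1.9,4.9],0],[55,[-0.9,-1.9,5.5],0],[55,[-0.9,-1.9,6],0],[55,[-0.9,-1.9,6],0],[55,[-0.9,-1.9,6],0]]}}

```text
time: 24.62
eef_pos: [0.5055, -0.2598, 0.1256]
ee_rot: [[-0.979, 0.202, -0.016], [0.202, 0.979, 0.006], [0.017, 0.003, -1.0]]
contact_force: [0.2, -0.4, 1.4]
grip_width: 0.0472
```

```bash
python3 u.py .506,-.257,.127; python3 - <<'E'
from h import *
im=snap("i")
a=im["top"][170:320,350:500];b=im["side"][250:350,310:410]
cv2.imwrite("pics/crop7.png",np.hstack([cv2.resize(a,(400,400),interpolation=2),cv2.resize(b,(400,400),interpolation=2)])[:,:,::-1])
E
```

```text
t 24.6167 P [ 0.5055 -0.2598  0.1256] J [-35.5  20.4  -7.7  62.8  -0.3 -23.9] z [-0.016  0.006 -1.   ] yaz 78.4 tilt 1.0 az 160.0 F [ 0.2 -0.4  1.4] w 0.0472
.506,-.257,.127 [ 0.    0.09 -0.05]
```

View pics/crop7.png

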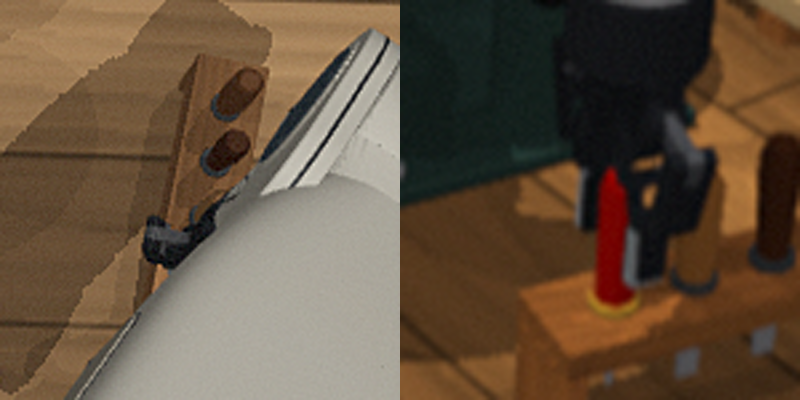

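Both jaws straddle the red handle, which is at (615,240) in the side crop. Closing and lifting.

Emit:
{"fn": "drive_tool", "kwargs": {"steps": [[40,[0,0.09,0],0],[30,[0,0.09,0],0],[20,[0,0.09,0],0],[15,[0,0.09,0],0],[15,[0,0.09,0],0],[15,[0,0.09,0],0]]}}

```text
time: 25.22
eef_pos: [0.5071, -0.258, 0.1279]
ee_rot: [[-0.979, 0.202, -0.012], [0.202, 0.979, 0.003], [0.012, 0.001, -1.0]]
contact_force: [0.5, 1.0, 7.2]
grip_width: 0.0201
```

```bash
python3 u.py
```

```text
t 25.2167 P [ 0.5071 -0.258   0.1279] J [-35.3  20.2  -7.7  62.8  -0.2 -23.6] z [-0.012  0.003 -1.   ] yaz 78.4 tilt 0.7 az 164.0 F [0.5 1.  7.2] w 0.0201
```

Emit:
{"fn": "drive_tool", "kwargs": {"steps": [[15,[0,0,-0.5],0],[15,[0,0,-1],0],[15,[0,0,-1.7],0],[15,[0,0,-2.7],0],[15,[0,0,-3.8],0],[15,[0,0,-5],0],[15,[0,0,-6.2],0],[15,[0,0,-6.2],0]]}}

```text
time: 25.88
eef_pos: [0.5104, -0.2593, 0.3214]
ee_rot: [[-0.979, 0.202, -0.003], [0.202, 0.979, -0.003], [0.003, -0.003, -1.0]]
contact_force: [0.1, -0.8, 0.2]
grip_width: 0.0206
```

```bash
python3 u.py .46,-.05,.45; python3 - <<'E'
from h import *
im=snap("j",("side",))
cv2.imwrite("pics/crop8.png",cv2.resize(im["side"][170:350,290:450],None,fx=3,fy=3,interpolation=2)[:,:,::-1])
E
```

```text
t 25.8833 P [ 0.5104 -0.2593  0.3214] J [-35.2  16.7  15.7  89.1  -0.2 -23.6] z [-0.003 -0.003 -1.   ] yaz 78.3 tilt 0.2 az -143.0 F [ 0.1 -0.8  0.2] w 0.0206
.46,-.05,.45 [ 3.07  6.48 -4.3 ]
```

View pics/crop8.png

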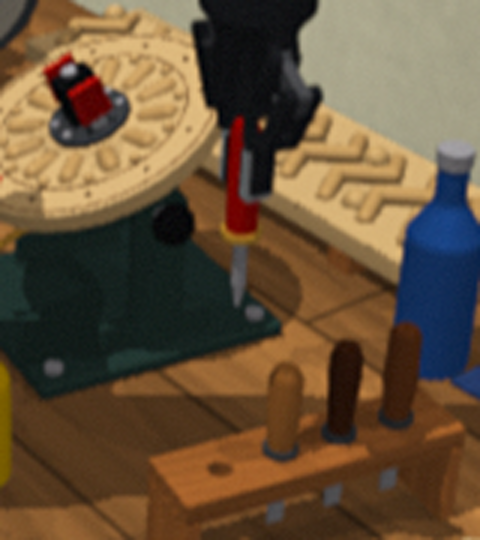

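The punch hangs straight in the jaws, tip at crop (238,303), and its hole (the near one, crop (220,468)) is empty with the gouges undisturbed. Going high to tilt.

```bash
python3 u.py .457,.013,.48; python3 - <<'E'
from h import *
s=env.sense();R=np.array(s["ee_rot"]);P=np.array(s["eef_pos"]);print("tip px pred",proj("side",P+R[:,2]*.098))
E
```

```text
t 25.9333 P [ 0.5102 -0.2592  0.318 ] J [-35.2  16.8  15.4  88.8  -0.2 -23.6] z [-0.006 -0.001 -1.   ] yaz 78.3 tilt 0.3 az -174.0 F [ 0.3  0.4 -1.3] w 0.0206
.457,.013,.48 [ 3.6   8.52 -5.39]
tip px pred [[368.2879652  272.52127741]]
```

Emit:
{"fn": "drive_tool", "kwargs": {"steps": [[15,[3.6,8.5,-5.3],0],[15,[3.6,8.5,-5.3],0],[15,[3.6,8.5,-5.3],0],[15,[3.6,8.5,-5.3],0],[15,[3.6,8.5,-5.3],0],[15,[3.6,8.5,-5.3],0],[15,[3.6,8.5,-5.3],0],[15,[3.6,8.5,-5.3],0],[15,[3.6,8.5,-5.3],0]]}}

```text
time: 26.68
eef_pos: [0.4556, 0.0161, 0.4801]
ee_rot: [[-0.98, 0.199, -0.002], [0.199, 0.98, -0.0], [0.002, -0.001, -1.0]]
contact_force: [-0.3, -0.2, -0.2]
grip_width: 0.0205
```

Emit:
{"fn": "drive_tool", "kwargs": {"steps": [[15,[0,0,-8],0],[15,[0,0,-8],0],[15,[0,0,-8],0],[15,[0,0,-8],0]]}}

```text
time: 27.02
eef_pos: [0.4435, 0.0137, 0.5092]
ee_rot: [[-0.979, 0.199, 0.042], [0.199, 0.98, -0.007], [-0.043, 0.002, -0.999]]
contact_force: [0.7, -0.5, -1.7]
grip_width: 0.0208
```

```bash
python3 u.py
```

```text
t 27.0167 P [0.4435 0.0137 0.5092] J [ -9.1   6.6  30.6 111.6   0.    2.4] z [ 0.042 -0.007 -0.999] yaz 78.5 tilt 2.4 az -9.0 F [ 0.7 -0.5 -1.7] w 0.0208
```

Emit:
{"fn": "drive_tool", "kwargs": {"steps": [[15,[-1.2,0,-8],0],[15,[-1.2,0,-8],0],[15,[-1.2,0,-8],0]]}}

```text
time: 27.27
eef_pos: [0.4461, 0.0105, 0.5274]
ee_rot: [[-0.976, 0.2, 0.088], [0.199, 0.98, -0.014], [-0.089, 0.004, -0.996]]
contact_force: [0.6, -0.5, -0.6]
grip_width: 0.0206
```

Emit:
{"fn": "drive_tool", "kwargs": {"steps": [[15,[-1.2,0,-8],0],[15,[-1.2,0,-8],0],[15,[-1.2,0,-8],0]]}}

```text
time: 27.52
eef_pos: [0.4447, 0.0086, 0.5467]
ee_rot: [[-0.971, 0.199, 0.135], [0.198, 0.98, -0.021], [-0.137, 0.006, -0.991]]
contact_force: [-0.5, 0.3, -0.6]
grip_width: 0.0204
```

Emit:
{"fn": "drive_tool", "kwargs": {"steps": [[15,[-1.2,0,-8],0],[15,[-1.2,0,-8],0],[15,[-1.2,0,-8],0]]}}

```text
time: 27.77
eef_pos: [0.4399, 0.0076, 0.5666]
ee_rot: [[-0.963, 0.199, 0.182], [0.197, 0.98, -0.029], [-0.185, 0.008, -0.983]]
contact_force: [-0.4, -0.2, -0.2]
grip_width: 0.0207
```

Emit:
{"fn": "drive_tool", "kwargs": {"steps": [[15,[-1.2,0,-8],0],[15,[-1.2,0,-8],0],[15,[-1.2,0,-8],0]]}}

```text
time: 28.02
eef_pos: [0.432, 0.0076, 0.5868]
ee_rot: [[-0.953, 0.199, 0.23], [0.195, 0.98, -0.037], [-0.232, 0.009, -0.973]]
contact_force: [-0.7, 0.1, -0.7]
grip_width: 0.0205
```

Emit:
{"fn": "drive_tool", "kwargs": {"steps": [[15,[-1.2,0,-8],0],[15,[-1.2,0,-8],0],[15,[-1.2,0,-8],0]]}}

```text
time: 28.27
eef_pos: [0.4215, 0.0087, 0.607]
ee_rot: [[-0.94, 0.198, 0.276], [0.193, 0.98, -0.046], [-0.28, 0.01, -0.96]]
contact_force: [-0.2, -0.3, -0.7]
grip_width: 0.0208
```

Emit:
{"fn": "drive_tool", "kwargs": {"steps": [[15,[-1.2,0,-8],0],[15,[-1.2,0,-8],0],[15,[-1.2,0,-8],0]]}}

```text
time: 28.52
eef_pos: [0.4084, 0.011, 0.627]
ee_rot: [[-0.926, 0.198, 0.322], [0.191, 0.98, -0.054], [-0.327, 0.011, -0.945]]
contact_force: [-0.7, -0.2, -1.4]
grip_width: 0.021
```

Emit:
{"fn": "drive_tool", "kwargs": {"steps": [[15,[-1.2,0,-8],0],[15,[-1.2,0,-8],0],[15,[-1.2,0,-8],0]]}}

```text
time: 28.77
eef_pos: [0.3929, 0.0145, 0.6466]
ee_rot: [[-0.909, 0.198, 0.367], [0.188, 0.98, -0.063], [-0.373, 0.012, -0.928]]
contact_force: [-0.1, -0.1, -0.3]
grip_width: 0.0201
```

```bash
python3 u.py; python3 - <<'E'
# refine the cross from the last clear pictures (e_*), tilt check by refitting outline with theta=0 data
from h import *
p=np.load("ros.npy");R=frame(p[3],p[4])
for c in("side","top"):
    im=cv2.cvtColor(cv2.imread(f"pics/e_{c}.png"),cv2.COLOR_BGR2HSV).astype(int)
    m=((im[...,0]<7)|(im[...,0]>173))&(im[...,1]>120)&(im[...,2]>70)
    q=proj(c,p[:3]-R[:,0]*.1)[0]
    v,u=np.nonzero(m);k=np.hypot(u-q[0],v-q[1])<9
    print(c,"pred",q.round(1),"seen",u[k].mean().round(1),v[k].mean().round(1),k.sum())
E
```

```text
t 28.7667 P [0.3929 0.0145 0.6466] J [-10.3  -2.9  40.6 111.6   0.2   1.2] z [ 0.367 -0.063 -0.928] yaz 78.6 tilt 21.9 az -10.0 F [-0.1 -0.1 -0.3] w 0.0201
side pred [287.9 230.7] seen 287.2 230.0 12
top pred [264.7 249.5] seen 264.9 249.9 29
```

```bash
cat > tip.py <<'E'
import sys
from h import *
p=np.load("ros.npy");Rr=frame(p[3],p[4]);n=Rr[:,2]
cr,e=tri((287.2,230.0),(264.9,249.9))
cm=p[:3]+Rr@np.array([-.1,-.0,0]);print("tri cross",cr.round(4),e,"model",cm.round(4),"local diff",(Rr.T@(cr-cm)).round(4))
# keep model height on the face, lateral from the two views
cr=cm+Rr@np.diag([1,1,0])@Rr.T@(cr-cm)*.7
s=env.sense();R=np.array(s["ee_rot"]);P=np.array(s["eef_pos"]);v=R@[-.012,-.001,1];v/=np.linalg.norm(v)
tip=P+.098*v
print("t",s["time"],"tip",tip.round(4),"axis err deg",np.degrees(np.arccos(-v@n)).round(2),"tip in cross frame mm",(Rr.T@(tip-cr)*1e3).round(1),"F",np.round(s["contact_force"],1),"F.n",(n@s["contact_force"]).round(1))
for c in("side","top"): print(c,"tip px",proj(c,tip).round(1))
for h in(.06,.03,.005,0):print(h,np.round(R.T@(cr+h*n-tip)/.03,2))
E
python3 tip.py
```

```text
tri cross [0.5377 0.0865 0.157 ] 0.31030979763745525 model [0.5395 0.0872 0.1542] local diff [-0.0004 -0.0009  0.0032]
t 28.7667 tip [0.43   0.008  0.5561] axis err deg 1.01 tip in cross frame mm [ 73.5 -95.1 406.5] F [-0.1 -0.1 -0.3] F.n -0.3
side tip px [[262.3  85.6]]
top tip px [[283.  284.8]]
0.06 [ 2.24  3.12 11.61]
0.03 [ 2.21  3.12 12.61]
0.005 [ 2.18  3.13 13.44]
0 [ 2.18  3.13 13.61]
```

Emit:
{"fn": "drive_tool", "kwargs": {"steps": [[15,[2.2,3.1,4],0],[15,[2.2,3.1,11.5],0],[15,[2.2,3.1,11.5],0],[15,[2.2,3.1,11.5],0],[15,[2.2,3.1,11.5],0],[15,[2.2,3.1,11.5],0],[15,[2.2,3.1,11.5],0],[15,[2.2,3.1,11.5],0],[15,[2.2,3.1,11.5],0],[15,[2.2,3.1,11.5],0],[15,[2.2,3.1,11.5],0],[15,[2.2,3.1,11.5],0]]}}

```text
time: 29.77
eef_pos: [0.4786, 0.0962, 0.3052]
ee_rot: [[-0.908, 0.197, 0.37], [0.188, 0.98, -0.063], [-0.375, 0.012, -0.927]]
contact_force: [-0.4, 0.4, -1.2]
grip_width: 0.0205
```

```bash
python3 tip.py
```

```text
tri cross [0.5377 0.0865 0.157 ] 0.31030979763745525 model [0.5395 0.0872 0.1542] local diff [-0.0004 -0.0009  0.0032]
t 29.7667 tip [0.5158 0.0898 0.2148] axis err deg 0.88 tip in cross frame mm [ 2.7 -0.6 65. ] F [-0.4  0.4 -1.2] F.n -0.9
side tip px [[279.1 211.3]]
top tip px [[258.8 256.1]]
0.06 [0.09 0.02 0.17]
0.03 [0.06 0.02 1.17]
0.005 [0.04 0.02 2.  ]
0 [0.03 0.02 2.17]
```

Descend to about 20 mm above the wood and check both views.

Emit:
{"fn": "drive_tool", "kwargs": {"steps": [[15,[0.08,0.02,0.5],0],[15,[0.07,0.02,1],0],[15,[0.05,0.02,1.5],0],[15,[0.05,0.02,1.5],0],[15,[0.05,0.02,1.5],0]]}}

```text
time: 30.18
eef_pos: [0.4944, 0.0939, 0.2649]
ee_rot: [[-0.907, 0.198, 0.371], [0.188, 0.98, -0.063], [-0.377, 0.013, -0.926]]
contact_force: [0.6, 0.5, -1.0]
grip_width: 0.0207
```

```bash
python3 tip.py; python3 - <<'E'
from h import *
im=snap("k")
a=im["top"][210:280,225:295];b=im["side"][180:250,250:320]
cv2.imwrite("pics/crop9.png",np.hstack([cv2.resize(a,(400,400),interpolation=2),cv2.resize(b,(400,400),interpolation=2)])[:,:,::-1])
E
```

```text
tri cross [0.5377 0.0865 0.157 ] 0.31030979763745525 model [0.5395 0.0872 0.1542] local diff [-0.0004 -0.0009  0.0032]
t 30.1833 tip [0.5318 0.0874 0.1746] axis err deg 0.77 tip in cross frame mm [ 1.5 -0.3 21.8] F [ 0.6  0.5 -1. ] F.n -1.1
side tip px [[285.2 224.3]]
top tip px [[263.1 251.4]]
0.06 [ 0.08  0.   -1.27]
0.03 [ 0.06  0.01 -0.27]
0.005 [0.04 0.01 0.56]
0 [0.03 0.01 0.73]
```

View pics/crop9.png

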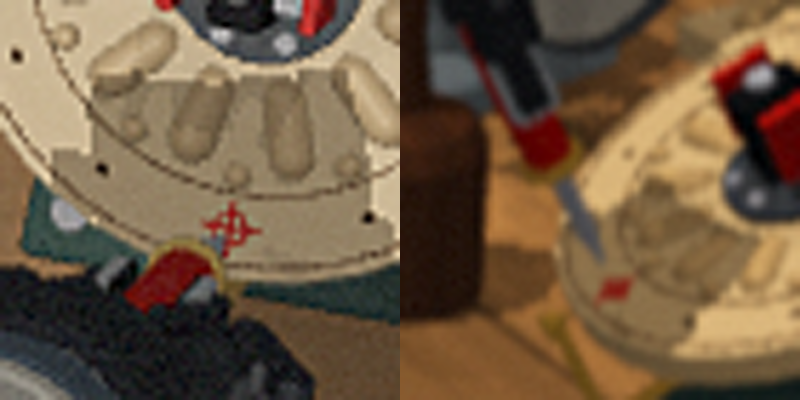

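```bash
python3 - <<'E'
from h import *
p=np.load("ros.npy");Rr=frame(p[3],p[4])
t,e=tri((285.4,225.5),(263.9,251.6));c,f=tri((287.8,230.75),(265.4,250.1))
print(t,e,c,f,"tip-cross local mm",(Rr.T@(t-c)*1e3).round(1), "cross vs model",(Rr.T@(c-p[:3])*1e3).round(1))
E
```

```text
[0.53186499 0.08624284 0.17169133] 0.12477079285994974 [0.53801542 0.08543654 0.15509024] 0.032785197984913514 tip-cross local mm [ 0.9 -0.2 17.7] cross vs model [-100.7   -1.9    1.3]
```

Tip and cross, triangulated in both views (top (264,251.6) and (265.4,250.1)), are within 1 mm sideways, with 18–22 mm to go. Closing in.

Emit:
{"fn": "drive_tool", "kwargs": {"steps": [[15,[0.03,0.01,0.2],0],[15,[0.03,0.01,0.4],0],[15,[0.03,0.01,0.5],0],[15,[0.03,0.01,0.5],0],[15,[0.03,0.01,0.5],0]]}}

```text
time: 30.7
eef_pos: [0.4992, 0.0937, 0.2507]
ee_rot: [[-0.907, 0.198, 0.372], [0.188, 0.98, -0.063], [-0.377, 0.013, -0.926]]
contact_force: [0.5, 0.5, -1.0]
grip_width: 0.0203
```

```bash
python3 tip.py | sed -n 2p; cat kin.py | head -0
```

```text
t 30.7 tip [0.5367 0.0872 0.1604] axis err deg 0.75 tip in cross frame mm [0.2 0.2 6.8] F [ 0.5  0.5 -1. ] F.n -1.1
```

Emit:
{"fn": "drive_tool", "kwargs": {"steps": [[15,[0,0,0.06],0],[15,[0,0,0.1],0],[15,[0,0,0.1],0]]}}

```text
time: 30.95
eef_pos: [0.5004, 0.0935, 0.2478]
ee_rot: [[-0.907, 0.198, 0.372], [0.188, 0.98, -0.063], [-0.377, 0.013, -0.926]]
contact_force: [-0.8, -0.4, -0.3]
grip_width: 0.0202
```

```bash
python3 tip.py | sed -n 2p
```

```text
t 30.95 tip [0.5379 0.087  0.1575] axis err deg 0.75 tip in cross frame mm [0.2 0.2 3.7] F [-0.8 -0.4 -0.3] F.n -0.0
```

Emit:
{"fn": "drive_tool", "kwargs": {"steps": [[15,[0,0,0.05],0],[15,[0,0,0.05],0],[15,[0,0,0.05],0]]}}

```text
time: 31.2
eef_pos: [0.501, 0.0935, 0.2473]
ee_rot: [[-0.907, 0.197, 0.373], [0.188, 0.98, -0.063], [-0.378, 0.013, -0.926]]
contact_force: [-4.9, 0.6, 6.6]
grip_width: 0.0206
```

Emit:
{"fn": "drive_tool", "kwargs": {"steps": [[15,[0,0,0.05],0],[15,[0,0,0.05],0],[15,[0,0,0.05],0]]}}

```text
time: 31.45
eef_pos: [0.5016, 0.0936, 0.2472]
ee_rot: [[-0.906, 0.197, 0.375], [0.188, 0.98, -0.062], [-0.379, 0.014, -0.925]]
contact_force: [-6.9, 0.5, 10.6]
grip_width: 0.0205
```

```bash
python3 tip.py | sed -n 2p
```

```text
t 31.45 tip [0.5393 0.0871 0.1569] axis err deg 0.57 tip in cross frame mm [1.2 0.6 2.6] F [-6.9  0.5 10.6] F.n 12.5
```

Contact, with 12.5 N along the normal. Pressing and holding.

Emit:
{"fn": "drive_tool", "kwargs": {"steps": [[15,[0.02,0,0.09],0],[15,[0.02,0,0.09],0],[15,[0.02,0,0.09],0],[15,[0.02,0,0.09],0],[15,[0.02,0,0.09],0],[15,[0.02,0,0.09],0],[15,[0.02,0,0.09],0],[15,[0.02,0,0.09],0]]}}

```text
time: 32.12
eef_pos: [0.5021, 0.0939, 0.2466]
ee_rot: [[-0.905, 0.197, 0.378], [0.187, 0.98, -0.062], [-0.382, 0.015, -0.924]]
contact_force: [-12.2, 1.3, 18.0]
grip_width: 0.0204
```

Emit:
{"fn": "drive_tool", "kwargs": {"steps": [[15,[0,0,-0.5],0],[15,[0,0,-1.2],0],[15,[0,0,-2],0],[15,[0,0,-3],0],[15,[0,0,-4],0],[15,[0,0,-5],0]]}}

```text
time: 32.62
eef_pos: [0.4446, 0.1031, 0.3865]
ee_rot: [[-0.905, 0.197, 0.377], [0.187, 0.98, -0.062], [-0.382, 0.015, -0.924]]
contact_force: [0.8, 0.6, -0.9]
grip_width: 0.0204
```

```bash
python3 tip.py | sed -n 2p; python3 u.py .42,.25,.34 .15,.45,.34; python3 - <<'E'
from h import *
im=snap("l")
a=im["top"][210:280,225:295];b=im["side"][180:250,250:320]
cv2.imwrite("pics/crop10.png",np.hstack([cv2.resize(a,(400,400),interpolation=2),cv2.resize(b,(400,400),interpolation=2)])[:,:,::-1])
E
```

```text
t 32.6167 tip [0.4827 0.0968 0.2964] axis err deg 0.39 tip in cross frame mm [  4.3   1.  153.4] F [ 0.8  0.6 -0.9] F.n -1.1
t 32.6167 P [0.4446 0.1031 0.3865] J [ 6.2 -8.6 -7.1 69.8 -5.9 16.6] z [ 0.377 -0.062 -0.924] yaz 78.7 tilt 22.5 az -9.0 F [ 0.8  0.6 -0.9] w 0.0204
.42,.25,.34 [2.25 4.62 0.82]
.15,.45,.34 [11.64  9.38 -2.99]
```

View pics/crop10.png

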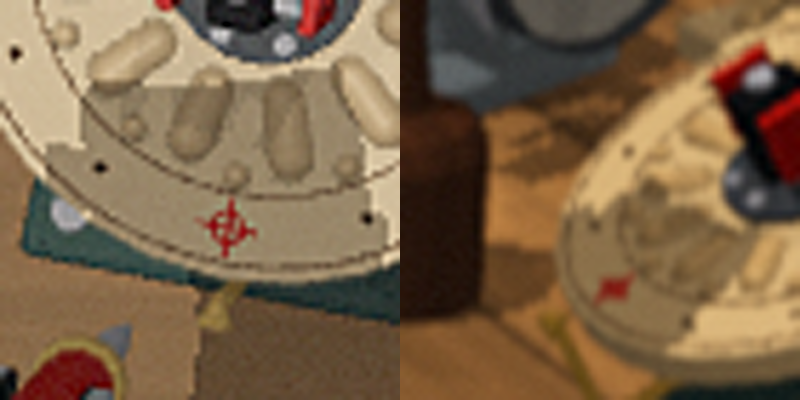

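The press ended at about 21.6 N along the normal (0.67 s hold) and the lift was straight. The top crop shows the cross at (230,228) with the punch clear. Back round to the rear to untilt.

```bash
python3 u.py .33,.42,.36 0,.5,.34 |tail -2
```

```text
.33,.42,.36 [ 5.84  9.57 -1.19]
0,.5,.34 [16.52 10.02 -4.97]
```

Emit:
{"fn": "drive_tool", "kwargs": {"steps": [[15,[5.8,9.6,-1.2],-6],[15,[5.8,9.6,-1.2],-6],[15,[5.8,9.6,-1.2],-6],[15,[5.8,9.6,-1.2],-6],[15,[5.8,9.6,-1.2],-6],[15,[5.8,9.6,-1.2],-6],[15,[5.8,9.6,-1.2],-6],[15,[16.5,10,-5],-6],[15,[16.5,10,-5],-6],[15,[16.5,10,-5],-6],[15,[16.5,10,-5],-6],[15,[16.5,10,-5],-6]]}}

```text
time: 33.72
eef_pos: [0.1488, 0.4464, 0.3503]
ee_rot: [[-0.879, -0.281, 0.385], [-0.328, 0.943, -0.061], [-0.346, -0.18, -0.921]]
contact_force: [0.9, 0.7, -1.1]
grip_width: 0.0203
```

```bash
python3 u.py 0,.5,.34 -.33,.37,.34 -.43,0,.34
```

```text
t 33.7167 P [0.1488 0.4464 0.3503] J [ 74.9   5.3   2.   84.1 -22.8  55.9] z [ 0.385 -0.061 -0.921] yaz 106.6 tilt 22.9 az -9.0 F [ 0.9  0.7 -1.1] w 0.0203
0,.5,.34 [ 3.89  3.14 -1.7 ]
-.33,.37,.34 [14.99  2.15 -5.67]
-.43,0,.34 [21.97 -8.54 -6.2 ]
```

Emit:
{"fn": "drive_tool", "kwargs": {"steps": [[15,[3.9,3.1,-1.7],0],[15,[3.9,3.1,-1.7],0],[15,[3.9,3.1,-1.7],0],[15,[15,2.2,-5.7],0],[15,[15,2.2,-5.7],0],[15,[15,2.2,-5.7],0],[15,[15,2.2,-5.7],0],[15,[15,2.2,-5.7],0],[15,[15,2.2,-5.7],0],[15,[15,2.2,-5.7],0],[15,[15,2.2,-5.7],0],[15,[18,-3,-6],0]]}}

```text
time: 34.72
eef_pos: [-0.3055, 0.3498, 0.3381]
ee_rot: [[-0.879, -0.281, 0.386], [-0.329, 0.942, -0.063], [-0.346, -0.183, -0.92]]
contact_force: [-0.9, 1.5, -0.5]
grip_width: 0.0203
```

```bash
python3 u.py -.42,0,.34
```

```text
t 34.7167 P [-0.3055  0.3498  0.3381] J [129.9  18.1  16.1 105.8 -14.8 113.7] z [ 0.386 -0.063 -0.92 ] yaz 106.6 tilt 23.0 az -9.0 F [-0.9  1.5 -0.5] w 0.0203
-.42,0,.34 [ 7.17 -9.92 -0.8 ]
```

Emit:
{"fn": "drive_tool", "kwargs": {"steps": [[15,[7.2,-9.9,-0.8],0],[15,[7.2,-9.9,-0.8],0],[15,[7.2,-9.9,-0.8],0],[15,[7.2,-9.9,-0.8],0],[15,[7.2,-9.9,-0.8],0],[15,[7.2,-9.9,-0.8],0],[15,[7.2,-9.9,-0.8],0],[15,[7.2,-9.9,-0.8],0],[15,[7.2,-9.9,-0.8],0],[15,[5.5,-10.8,-8],0],[15,[5.5,-10.8,-8],0],[15,[5.5,-10.8,-8],0]]}}

```text
time: 35.72
eef_pos: [-0.4147, 0.0029, 0.3652]
ee_rot: [[-0.891, -0.289, 0.35], [-0.328, 0.943, -0.056], [-0.314, -0.165, -0.935]]
contact_force: [0.4, -0.6, -1.4]
grip_width: 0.0205
```

Emit:
{"fn": "drive_tool", "kwargs": {"steps": [[15,[-1.5,-1,-8],0],[15,[-1.5,-1,-8],0],[15,[-1.5,-1,-8],0]]}}

```text
time: 35.97
eef_pos: [-0.4087, 0.0039, 0.3812]
ee_rot: [[-0.904, -0.294, 0.312], [-0.324, 0.945, -0.05], [-0.28, -0.146, -0.949]]
contact_force: [-0.3, 0.3, -0.7]
grip_width: 0.0205
```

Emit:
{"fn": "drive_tool", "kwargs": {"steps": [[15,[-1.2,-0.8,-8],0],[15,[-1.2,-0.8,-8],0],[15,[-1.2,-0.8,-8],0]]}}

```text
time: 36.22
eef_pos: [-0.4063, 0.0046, 0.3964]
ee_rot: [[-0.915, -0.299, 0.272], [-0.322, 0.946, -0.043], [-0.245, -0.127, -0.961]]
contact_force: [-0.1, -0.4, -2.1]
grip_width: 0.0207
```

Emit:
{"fn": "drive_tool", "kwargs": {"steps": [[15,[-1,-0.7,-8],0],[15,[-1,-0.7,-8],0],[15,[-1,-0.7,-8],0]]}}

```text
time: 36.47
eef_pos: [-0.4047, 0.0051, 0.4114]
ee_rot: [[-0.924, -0.304, 0.232], [-0.321, 0.947, -0.035], [-0.209, -0.107, -0.972]]
contact_force: [-0.2, -0.1, -1.3]
grip_width: 0.0205
```

Emit:
{"fn": "drive_tool", "kwargs": {"steps": [[15,[-0.6,-0.5,-8],0],[15,[-0.6,-0.5,-8],0],[15,[-0.6,-0.5,-8],0]]}}

```text
time: 36.72
eef_pos: [-0.4064, 0.0057, 0.4261]
ee_rot: [[-0.932, -0.309, 0.191], [-0.32, 0.947, -0.027], [-0.173, -0.086, -0.981]]
contact_force: [0.5, -0.0, -1.9]
grip_width: 0.021
```

Emit:
{"fn": "drive_tool", "kwargs": {"steps": [[15,[-0.4,-0.3,-8],0],[15,[-0.4,-0.3,-8],0],[15,[-0.4,-0.3,-8],0]]}}

```text
time: 36.97
eef_pos: [-0.4086, 0.0074, 0.4413]
ee_rot: [[-0.938, -0.313, 0.149], [-0.319, 0.948, -0.019], [-0.136, -0.065, -0.989]]
contact_force: [0.5, -0.0, -0.9]
grip_width: 0.0206
```

Emit:
{"fn": "drive_tool", "kwargs": {"steps": [[15,[-0.2,-0.2,-8],0],[15,[-0.2,-0.2,-8],0],[15,[-0.2,-0.2,-8],0]]}}

```text
time: 37.22
eef_pos: [-0.4107, 0.0085, 0.457]
ee_rot: [[-0.943, -0.316, 0.106], [-0.318, 0.948, -0.01], [-0.098, -0.043, -0.994]]
contact_force: [0.0, 0.6, -1.2]
grip_width: 0.0202
```

```bash
python3 u.py -.42,0,.4
```

```text
t 37.2167 P [-0.4107  0.0085  0.457 ] J [167.6   6.7  22.3 111.6  -0.8 149.1] z [ 0.106 -0.01  -0.994] yaz 108.4 tilt 6.1 az -5.0 F [ 0.   0.6 -1.2] w 0.0202
-.42,0,.4 [ 0.57 -0.09  1.86]
```

Emit:
{"fn": "drive_tool", "kwargs": {"steps": [[15,[0,0,-8],0],[15,[0,0,-8],0],[15,[0,0,-8],0]]}}

```text
time: 37.47
eef_pos: [-0.413, 0.0105, 0.4732]
ee_rot: [[-0.946, -0.318, 0.062], [-0.318, 0.948, -0.001], [-0.059, -0.02, -0.998]]
contact_force: [-0.6, -0.5, -0.7]
grip_width: 0.0205
```

Emit:
{"fn": "drive_tool", "kwargs": {"steps": [[15,[0,0,-8],0],[15,[0,0,-8],0],[15,[0,0,-8],0]]}}

```text
time: 37.72
eef_pos: [-0.4122, 0.0116, 0.4902]
ee_rot: [[-0.948, -0.318, 0.018], [-0.318, 0.948, 0.009], [-0.02, 0.003, -1.0]]
contact_force: [-0.1, -0.3, -0.8]
grip_width: 0.0207
```

Emit:
{"fn": "drive_tool", "kwargs": {"steps": [[15,[0,0,-1],1.4],[15,[0,0,-1],2.8]]}}

```text
time: 37.88
eef_pos: [-0.4108, 0.0114, 0.5002]
ee_rot: [[-0.997, -0.075, -0.007], [-0.075, 0.997, 0.015], [0.006, 0.015, -1.0]]
contact_force: [-0.4, 0.6, -0.2]
grip_width: 0.0204
```

```bash
python3 u.py -.33,.37,.4 0,.5,.4
```

```text
t 37.8833 P [-0.4108  0.0114  0.5002] J [167.2   4.1  26.3 111.6  -0.7 162.9] z [-0.007  0.015 -1.   ] yaz 94.3 tilt 0.9 az 117.0 F [-0.4  0.6 -0.2] w 0.0204
-.33,.37,.4 [-3.6  11.67  3.49]
0,.5,.4 [-14.89  15.17   3.48]
```

Emit:
{"fn": "drive_tool", "kwargs": {"steps": [[15,[-3.6,11.7,3.5],3.2],[15,[-3.6,11.7,3.5],3.2],[15,[-3.6,11.7,3.5],3.2],[15,[-3.6,11.7,3.5],3.2],[15,[-3.6,11.7,3.5],3.2],[15,[-3.6,11.7,3.5],3.2],[15,[-3.6,11.7,3.5],3.2],[15,[-3.6,11.7,3.5],3.2],[15,[-14.9,15.2,3.5],3.2],[15,[-14.9,15.2,3.5],3.2],[15,[-14.9,15.2,3.5],3.2],[15,[-14.9,15.2,3.5],3.2]]}}

```text
time: 38.88
eef_pos: [-0.1904, 0.4024, 0.4063]
ee_rot: [[-0.979, 0.203, -0.007], [0.203, 0.979, 0.014], [0.01, 0.012, -1.0]]
contact_force: [-0.5, 1.5, -0.9]
grip_width: 0.0203
```

```bash
python3 u.py 0,.5,.4 .36,.36,.4 .48,.05,.4
```

```text
t 38.8833 P [-0.1904  0.4024  0.4063] J [104.4   4.   11.9  97.    0.2 116.1] z [-0.007  0.014 -1.   ] yaz 78.3 tilt 0.9 az 118.0 F [-0.5  1.5 -0.9] w 0.0203
0,.5,.4 [-5.56  4.47  0.21]
.36,.36,.4 [-18.25   2.33   0.06]
.48,.05,.4 [-24.26  -6.97  -0.12]
```

Emit:
{"fn": "drive_tool", "kwargs": {"steps": [[15,[-5.6,4.5,0.2],0],[15,[-5.6,4.5,0.2],0],[15,[-5.6,4.5,0.2],0],[15,[-5.6,4.5,0.2],0],[15,[-18.2,2.3,0.1],0],[15,[-18.2,2.3,0.1],0],[15,[-18.2,2.3,0.1],0],[15,[-18.2,2.3,0.1],0],[15,[-18.2,2.3,0.1],0],[15,[-18.2,2.3,0.1],0],[15,[-18.2,2.3,0.1],0],[15,[-24.2,-7,0],0]]}}

```text
time: 39.88
eef_pos: [0.2636, 0.3617, 0.3976]
ee_rot: [[-0.979, 0.203, -0.009], [0.203, 0.979, 0.013], [0.011, 0.011, -1.0]]
contact_force: [1.3, 0.4, -1.7]
grip_width: 0.0208
```

```bash
python3 u.py .48,.05,.38 .507,-.258,.33
```

```text
t 39.8833 P [0.2636 0.3617 0.3976] J [42.6  4.5 11.2 96.6  0.9 54.3] z [-0.009  0.013 -1.   ] yaz 78.3 tilt 0.9 az 124.0 F [ 1.3  0.4 -1.7] w 0.0208
.48,.05,.38 [-9.18 -8.71  0.39]
.507,-.258,.33 [-12.17 -18.6    1.92]
```

Emit:
{"fn": "drive_tool", "kwargs": {"steps": [[15,[-9.2,-8.7,0.4],0],[15,[-9.2,-8.7,0.4],0],[15,[-9.2,-8.7,0.4],0],[15,[-9.2,-8.7,0.4],0],[15,[-9.2,-8.7,0.4],0],[15,[-9.2,-8.7,0.4],0],[15,[-9.2,-8.7,0.4],0],[15,[-9.2,-8.7,0.4],0],[15,[-12.2,-18.6,1.9],0],[15,[-12.2,-18.6,1.9],0],[15,[-12.2,-18.6,1.9],0],[15,[-12.2,-18.6,1.9],0]]}}

```text
time: 40.88
eef_pos: [0.4784, -0.0752, 0.3576]
ee_rot: [[-0.979, 0.203, -0.009], [0.203, 0.979, 0.013], [0.011, 0.011, -1.0]]
contact_force: [1.1, -0.1, 0.0]
grip_width: 0.0203
```

Emit:
{"fn": "drive_tool", "kwargs": {"steps": [[15,[-1,-4,0.5],0],[15,[-1,-4,0.5],0],[15,[-1,-4,0.5],0]]}}

```text
time: 41.13
eef_pos: [0.4827, -0.199, 0.3407]
ee_rot: [[-0.979, 0.204, -0.009], [0.203, 0.979, 0.013], [0.011, 0.011, -1.0]]
contact_force: [1.1, -1.0, -0.9]
grip_width: 0.0205
```

```bash
python3 u.py .507,-.258,.30
```

```text
t 41.1333 P [ 0.4827 -0.199   0.3407] J [-31.8  12.1  12.2  90.9   0.4 -20.1] z [-0.009  0.013 -1.   ] yaz 78.3 tilt 0.9 az 124.0 F [ 1.1 -1.  -0.9] w 0.0205
.507,-.258,.30 [-1.21 -1.78  1.32]
```

Emit:
{"fn": "drive_tool", "kwargs": {"steps": [[15,[-1.2,-1.8,1.3],0],[15,[-1.2,-1.8,1.3],0],[15,[-1.2,-1.8,1.3],0],[15,[-1.2,-1.8,2],0],[15,[-1.2,-1.8,3],0],[15,[-1.2,-1.8,4],0],[15,[-1.2,-1.8,4.5],0],[15,[-1.2,-1.8,4.5],0],[15,[-1.2,-1.8,4.5],0]]}}

```text
time: 41.88
eef_pos: [0.5055, -0.2571, 0.2046]
ee_rot: [[-0.979, 0.203, -0.01], [0.203, 0.979, 0.014], [0.013, 0.012, -1.0]]
contact_force: [-0.3, -0.1, 0.5]
grip_width: 0.0207
```

```bash
python3 u.py .507,-.259,.20 .507,-.259,.128; python3 - <<'E'
from h import *
im=snap("n")
s=env.sense();R=np.array(s["ee_rot"]);P=np.array(s["eef_pos"])
v=R@[-.012,-.001,1];tip=P+.098*v
print("pred tip",tip.round(4),proj("side",tip).round(1),proj("top",tip).round(1),"hole side",proj("side",[.507,-.258,.085]).round(1))
for c in("side","top"):
    for t in("punch_tip","punch"):print(c,t,[(np.round(d["pixel"],1).tolist(),round(d["conf"],2)) for d in env.spot_point(c,t)[:3]])
h=cv2.cvtColor(im["side"],cv2.COLOR_RGB2HSV).astype(int)
m=(((h[...,0]<7)|(h[...,0]>173))&(h[...,1]>150)&(h[...,2]>70)).astype(np.uint8);m[:,:330]=0;m[:220]=0;m[340:]=0;m[:,400:]=0
v2,u2=np.nonzero(m);print("red px side",len(u2),u2.min(),u2.max(),v2.min(),v2.max(),u2.mean().round(1),v2.mean().round(1))
o=P+.043*R@[-.012,-.001,1]
for k in(.006,.03,.078):print(k,proj("side",o-(R@[-.012,-.001,1])*k).round(1),[round(float(u2[abs(v2-proj("side",o-(R@[-.012,-.001,1])*k)[0,1])<2].mean()),1) if (abs(v2-proj("side",o-(R@[-.012,-.001,1])*k)[0,1])<2).any() else None])
E
```

```text
t 41.8833 P [ 0.5055 -0.2571  0.2046] J [-35.6  17.8   0.3  73.5   0.3 -23.9] z [-0.01   0.014 -1.   ] yaz 78.3 tilt 1.0 az 126.0 F [-0.3 -0.1  0.5] w 0.0207
.507,-.259,.20 [-0.06 -0.05  0.15]
.507,-.259,.128 [-0.09 -0.08  2.55]
pred tip [ 0.5067 -0.2569  0.1082] [[363.6 316.3]] [[423.6 271.9]] hole side [[363.4 325.2]]
side punch_tip [([333.6, 387.9], 0.76), ([363.3, 315.1], 0.63)]
side punch [([311.5, 382.7], 0.92), ([366.5, 297.1], 0.68), ([457.4, 377.9], 0.47)]
top punch_tip []
top punch [([428.2, 227.6], 0.37)]
red px side 180 359 371 261 296 363.0 281.5
0.006 [[365.2 293. ]] [364.1]
0.03 [[365.8 283.5]] [361.5]
0.078 [[367.2 264. ]] [364.0]
```

Tip seen at side (363.3,315.1) against a predicted (363.6,316.3), and it is over the hole. Lowering in two stages.

Emit:
{"fn": "drive_tool", "kwargs": {"steps": [[15,[-0.06,-0.04,0.4],0],[15,[-0.06,-0.04,0.8],0],[15,[-0.06,-0.05,1.2],0],[15,[-0.06,-0.05,1.5],0],[15,[-0.06,-0.05,1.5],0],[15,[-0.06,-0.05,1.5],0]]}}

```text
time: 42.68
eef_pos: [0.5072, -0.2589, 0.1609]
ee_rot: [[-0.979, 0.204, -0.008], [0.203, 0.979, 0.012], [0.01, 0.01, -1.0]]
contact_force: [0.2, 1.1, -0.3]
grip_width: 0.0208
```

```bash
python3 u.py .507,-.259,.130
```

```text
t 42.6833 P [ 0.5072 -0.2589  0.1609] J [-35.6  19.1  -4.3  67.4   0.3 -23.9] z [-0.008  0.012 -1.   ] yaz 78.3 tilt 0.8 az 122.0 F [ 0.2  1.1 -0.3] w 0.0208
.507,-.259,.130 [-0.   -0.01  1.03]
```

Tip is 22 mm below the rack top with no contact force. Seating it.

Emit:
{"fn": "drive_tool", "kwargs": {"steps": [[15,[0,0,0.3],0],[15,[0,0,0.6],0],[15,[0,0,0.85],0],[15,[0,0,1.0],0],[15,[0,0,1.0],0],[15,[0,0,1.0],0]]}}

```text
time: 43.18
eef_pos: [0.5069, -0.2585, 0.1306]
ee_rot: [[-0.979, 0.204, -0.008], [0.203, 0.979, 0.013], [0.011, 0.011, -1.0]]
contact_force: [-0.3, 0.0, -1.1]
grip_width: 0.0207
```

Emit:
{"fn": "drive_tool", "kwargs": {"steps": [[15,[0,0,0.06],0],[15,[0,0,0.06],0],[15,[0,0,0.06],0]]}}

```text
time: 43.43
eef_pos: [0.5069, -0.2585, 0.129]
ee_rot: [[-0.979, 0.204, -0.008], [0.203, 0.979, 0.012], [0.01, 0.011, -1.0]]
contact_force: [-0.4, -0.2, -0.1]
grip_width: 0.0206
```

```bash
python3 u.py
```

```text
t 43.4333 P [ 0.5069 -0.2585  0.129 ] J [-35.6  20.2  -7.5  63.1   0.3 -23.9] z [-0.008  0.012 -1.   ] yaz 78.3 tilt 0.9 az 123.0 F [-0.4 -0.2 -0.1] w 0.0206
```

Emit:
{"fn": "drive_tool", "kwargs": {"steps": [[15,[0,0,0.05],0],[15,[0,0,0.05],0],[15,[0,0,0.05],0]]}}

```text
time: 43.68
eef_pos: [0.5071, -0.2586, 0.128]
ee_rot: [[-0.979, 0.203, -0.007], [0.203, 0.979, 0.012], [0.01, 0.01, -1.0]]
contact_force: [0.1, 0.6, 3.8]
grip_width: 0.0209
```

Emit:
{"fn": "drive_tool", "kwargs": {"steps": [[22,[0,0,0],0],[28,[0,0,0],0],[34,[0,0,0],0],[42,[0,0,0],0],[50,[0,0,0],0],[55,[0,0,0],0],[55,[0,0,0],0]]}}

```text
time: 44.27
eef_pos: [0.5072, -0.2586, 0.128]
ee_rot: [[-0.979, 0.203, -0.007], [0.203, 0.979, 0.012], [0.01, 0.01, -1.0]]
contact_force: [0.2, -0.2, 0.5]
grip_width: 0.0473
```

Emit:
{"fn": "drive_tool", "kwargs": {"steps": [[55,[0,0,-0.5],0],[55,[0,0,-1.2],0],[55,[0,0,-2.2],0],[55,[0,0,-3.3],0],[55,[0,0,-4.5],0],[55,[0,0,-6],0],[55,[2,4,-6],0],[55,[4,8,-6],0],[55,[4,8,-6],0],[55,[4,8,-6],0],[55,[4,8,-6],0]]}}

```text
time: 45.18
eef_pos: [0.4542, -0.0579, 0.3102]
ee_rot: [[-0.979, 0.204, -0.007], [0.204, 0.979, 0.012], [0.009, 0.01, -1.0]]
contact_force: [2.3, 0.4, 0.6]
grip_width: 0.0471
```

```bash
python3 u.py; python3 - <<'E'
from h import *
im=snap("q");s0=cv2.imread("pics/side0.png")[:,:,::-1]
for c in im:
    h=cv2.cvtColor(im[c],cv2.COLOR_RGB2HSV).astype(int)
    m=(((h[...,0]<7)|(h[...,0]>173))&(h[...,1]>150)&(h[...,2]>70)).astype(np.uint8)
    n,l,st,ce=cv2.connectedComponentsWithStats(m);print(c,[(st[i].tolist(),ce[i].round(1).tolist()) for i in range(1,n) if st[i,4]>25])
d=np.abs(im["side"].astype(int)-s0).sum(2)[280:350,330:450];print("side diff near rack >90:",(d>90).sum())
E
python3 cr.py r|tail -1
```

```text
t 45.1833 P [ 0.4542 -0.0579  0.3102] J [-18.1   5.3  -0.4  84.8   0.5  -6.3] z [-0.007  0.012 -1.   ] yaz 78.2 tilt 0.8 az 120.0 F [2.3 0.4 0.6] w 0.0471
side [([313, 195, 14, 17, 145], [319.4, 202.8]), ([359, 291, 12, 35, 324], [364.2, 308.1]), ([407, 385, 12, 43, 139], [412.2, 404.8])]
top [([54, 192, 9, 4, 33], [57.9, 193.5]), ([252, 195, 8, 17, 65], [255.1, 202.8]), ([277, 199, 8, 18, 77], [280.5, 207.2]), ([261, 245, 9, 10, 27], [264.5, 249.6]), ([419, 264, 17, 14, 153], [426.8, 270.4]), ([544, 320, 15, 11, 47], [551.5, 325.4])]
side diff near rack >90: 947
top 31 cross local mm [-1.004e+02  1.000e-01  0.000e+00] theta -0.1 px [[264.6 249.6]]
```

```bash
python3 - <<'E'
from station import env
import numpy as np
print([(np.round(d["pixel"],1).tolist(),round(d["conf"],2)) for d in env.spot_point("side","gouge_a")[:3]])
print(env.finish_job())
E
```

```text
[([382.9, 318.8], 0.89), ([423.0, 310.0], 0.74), ([279.1, 237.8], 0.7)]
the job is handed in; nothing more can be done
None
```

The job is done and handed in at about 45 s of the 72 s. The cross is locked at the pointer, the wood has been pressed with the red punch, and the punch is back in its hole.

**Turning:** I squeezed the two red tabs home, turned the table from about 73° to 0°, and let the tabs spring out. The last top picture puts the cross at -0.1°. The tabs' centres are 25.8 px apart there, which fits fully sprung out; riding on a tooth would be nearer 21 px.

**Pressing:** Just before contact, both views put the tip within about 1 mm of the cross sideways. My fit had the punch within 1° of square to the wood. The push rose from 12.5 N to about 21.6 N along the normal, with the final hold lasting 0.67 s, and the lift was straight.

**Replacing:** The punch seated with a 3.8 N touch. In the side picture its handle's outline is within 1 px of where it first stood. The gripper is open and clear of everything.

**Unsure or disagreeing:**
- The force was only read at the end of each move, so I did not see its course during the hold.
- No dot mark could be made out on the wood at this resolution.
- The networks' readings were mixed. They found two of the three gouges within about 2 px of where they first stood; the third reading was a false hit elsewhere.
- A picture difference around the rack came to 947 pixels. I put it down to the arm's shadow but did not check it.
- I did not measure the stand's tilt again at the end.

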